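# Rehang the lift-off guard on the loaded test jig

### The job

The hinged guard is hanging on the empty test jig, but it is needed on the jig that holds the power adapter. Squeeze the guard's two tabs together to draw its sprung hinge pin, slide the guard up off its hook and lift it off, then hang it on the loaded jig in the same way: stub home in the hook, hinge pin sprung right through its eye, guard lying closed over the adapter. That jig's hinge strip is clamped a little lower on the slope, we did not measure how much, so feel for its stop; leave the adapter and the other things on the bench where they are.

Things in the scene. Friction and masses are not known exactly. Their poses are not given: they have to be found in the camera images.
- guard: Aluminium guard, 0.2 to 0.35 kg: louvred panel 150 wide, 4 mm thick, notched at its top corners, hinge parts on its upper edge. Origin: middle of the hinge axis. Hung closed, its axes match the jig's (x level to the rear, y left along the hinge, z up) and it slopes 30 deg: upslope (0.866,0,0.5), face normal (-0.5,0,0.866). Lower edge 114 mm downslope, underside 8 mm below the axis
- hinge_pin (a joint): Travel in m of the guard's sprung hinge pin with its sliding tab along the guard's +y: 0 = sprung fully out, 0.014 = fully drawn (stop). Spring 6 N at 0, 10 N drawn. Outer faces of the two tabs are 50 mm apart at 0, 36 mm when drawn. Only the sliding tab moves on the guard, so the middle of the drawn pair is at guard y = 0. Let go, it springs out
- guard_tab (a point): Centre of the outer (left) face of the guard's fixed tab, at guard y +18 mm, 22 mm downslope of the hinge axis, 24 mm out along the normal. Both tabs are plates 24 mm wide (upslope), 6 mm thick (y), standing square to the face; tops 42 mm out from the axis, panel 4 mm below it
- pin_tab (a point): Centre of the outer (right) face of the sliding tab, same place along the slope and normal; guard y -32 mm with the pin out, -18 mm drawn. It moves with the pin
- guard_stub (a point): Point on the hinge axis in the guard's fixed stub (radius 4 mm, y +56 to +72), at guard y +64 mm. The barrel beside it has radius 7 mm and ends at y +-56, 4 mm short of hook and eye each side
- pin_tip (a point): Point of the sprung pin (radius 4 mm, last 5 mm tapered) on the hinge axis: guard y -70 mm sprung out, -56 mm drawn
- empty_jig: Fixed grey test jig, empty, wearing the guard at first: open desk-shaped box 132 (x) x 160 (y) mm, open top sloping up 30 deg to the rear, front 42 mm high; the guard lies on its sloping rim. Origin: centre of underside; x level to its high rear, y left, z up. Hinge axis along y at x +38, z +108 mm. Left of it a hook for the stub, right an eye for the pin
- empty_jig_hook (a point): Centre of the stub when home in the empty jig's hook, on the hinge axis, y +64 mm (hook y +60 to +68). The slot is closed downslope (where the stub stops) and above (lip 8 mm above the axis, reaching 5 mm upslope of it), open upslope. To unhook, with the pin drawn: slide the guard about 15 mm upslope, then lift along the normal; to hang, the reverse
- empty_jig_eye (a point): Centre of the pin hole (12 mm) in the empty jig's eye: lug 8 mm thick (y -68 to -60) reaching 14 mm beyond the axis; beside it a saddle stops the barrel downslope when the pin is in line with the hole
- empty_jig_bail (a point): Middle of the crossbar (along y, tube 14 mm thick) of the bail leaning over the empty jig's hinge, at jig x +40, z +232 mm. It blocks a hand pointing straight down at the tabs; a hand tilted 30 deg, square to the sloping face, has some 15 mm to spare
- loaded_jig: The other jig, fixed, with the same sizes and axes, without guard, with the power adapter lying in it. One difference: the dark strip that carries its hook, eye and saddle together sits in slots and is clamped anywhere from 0 to 12 mm downslope of its place on the empty jig; this offset is not measured. It does not move when pushed with ordinary force
- loaded_jig_hook (a point): Centre of the stub when home in the loaded jig's hook if the strip were at the upper end of its slots: jig (38, 64, 108) mm. The point is fixed to the jig's body; the true home lies 0 to 12 mm downslope of it. Same hook as on the empty jig: once the stub is down behind the lip, slide downslope until it stops
- loaded_jig_eye (a point): Centre of the pin hole in the loaded jig's eye (same eye) if the strip were at the upper end of its slots: jig (38, -64, 108) mm; the true hole lies downslope of it by the same 0 to 12 mm as the hook. The pin enters only within about 2 mm of the hole's axis
- loaded_jig_bail (a point): Middle of the crossbar of the loaded jig's bail (same as on the empty jig)
- adapter: Black power adapter, 46 x 124 x 30 mm, lying in the loaded jig with its length across it; origin at the centre of its underside. Bystander
- tape_measure: Tape measure, 36 x 74 x 63 mm, on the bench; origin under its centre. Bystander
- jar: Sample jar with screw lid, 48 mm across, 66 mm high; origin under its centre. Bystander
- masking_tape: Roll of masking tape lying flat, 96 mm across, 25 mm high; origin under its centre. Bystander

How it is judged:
On the way:
1. the guard is off the empty jig, lifted at least 60 mm above its hung place (z of guard in the frame of empty_jig above 0.168 m), for 0.1 s.
At the end, for the whole second after the job is handed in: Guard at rest on the loaded jig: stub and pin tip at x 23.5 to 41.5 mm of the jig (hook and eye with their slots), stub within 17 mm of the listed hook point, pin within 3 mm of fully out, its tip at least 64.5 mm right of the jig's middle, guard square within 3 deg and closed within 4.5 deg (x of guard_stub in the frame of loaded_jig between 0.0235 and 0.0415 m and x of pin_tip in the frame of loaded_jig between 0.0235 and 0.0415 m and distance between guard_stub and loaded_jig_hook below 0.017 m and y of pin_tip in the frame of loaded_jig below -0.0645 m and value of joint hinge_pin below 0.003 m and angle between the z axis of guard and the z axis of loaded_jig, either way round below 0.08 rad and angle between the y axis of guard and the y axis of loaded_jig, either way round below 0.05 rad and linear speed of guard below 0.02 m/s); the robot touches nothing.
It fails at once if the power adapter is shifted by more than 25 mm (distance of adapter from where it was at the start of the episode above 0.025 m).
It fails at once if the tape measure is shifted by more than 30 mm (distance of tape_measure from where it was at the start of the episode above 0.03 m).
It fails at once if the jar is shifted by more than 30 mm (distance of jar from where it was at the start of the episode above 0.03 m).
It fails at once if the masking tape is shifted by more than 30 mm (distance of masking_tape from where it was at the start of the episode above 0.03 m).
It also fails if it takes over 38 s, if anything falls off the work surface, if the arm or the gripper's body presses on something with over 40 N, if the wrist force passes 120 N, or if a joint passes its speed limit or range.

### The arm

A 7-joint arm with a two-finger parallel gripper is mounted at the origin on a cart in front of the work surface, level with it; the furniture and walls round the work are solid. World frame = base frame: x ahead of the robot, y to its left, z up, the work surface at z = 0. Lengths are in m, angles in rad, forces in N, time in s.
With the tool pointing down it reaches from about 0.425 to 0.875 m from the base axis. Payload 4.7 kg.
Tool frame: the origin (TCP) lies at the very end of the fingers, on their centre line; the grasp point (between the pads) lies 19 mm behind it; x points along the fingers, z is the direction in which the jaws open and shut, and the axes are right-handed (so a half turn about x gives the same grasp; the last joint's range is limited). The gripper opens to 87 mm and grips with 3 to 60 N. Pads are 19 mm wide; open, the fingers measure 117 mm over their backs; the gripper's body (75 mm by 190 mm) begins 51 mm behind the grasp point.
Start: joints at [1.267, 0.321, -0.07, 1.45, 0.023, 1.371, -0.057], TCP at [0.203, -0.617, 0.223] pointing down, gripper open.
Joint ranges: [-2.86, 2.86], [-0.3, 2.09], [-1.38, 1.24], [0.06, 2.45], [-1.56, 4.7], [0.09, 2.05], [-2.69, 2.69]. Speed limits (rad/s): [2.57, 2.57, 3.14, 3.14, 3.14, 3.14, 3.14].

### API

Orientations are given as a rotation vector (axis times angle).
In Python, from bench import * gives the robot as it stands.
- The arm moves only by the shell command python3 -m handwheel 'ROWS' [OPENING] [FORCE]. ROWS is JSON, a list of rows, each an object with "xyz": the shift along the world's x, y, z in cm, a list of three; "angular": the turn, a rotation vector about the world's x, y, z in degrees, a list of three. A call has 1 to 5 rows; each row shifts and turns the pose as measured when the row begins; what a row does not reach is not made up. A row lasts 1/12 s, in which the tool goes at most 41.7 mm and 7.16 degrees, less where a joint would pass 70% of its speed; a pose out of reach is approached as far as the arm can. A call with a gripper value outside its range is refused whole. OPENING is the finger opening in cm, from 0 to 8.7, set as the call begins (- or left out, the last holds). The fingers move at their own pace and stop on an object; FORCE is the grip in N (left out, the last holds). Time passes only in rows, so rows that do not move let the fingers close. It gives the time, the measured TCP pose, the force and the opening at its end, in the units of the state.
- get_state(): the state, without advancing time (a new reading comes with each control period).
- get_image(name): name is "scene" or "top"; returns a dict with "pixels" (384x512x3 uint8, blue, green, red), "K" (3x3 intrinsics, pixels), "cam_to_world" (4x4, takes a point from camera to world coordinates). Camera axes: x right, y down, z forward; pixel columns grow to the right and rows downward; lengths in m; the calibration is good to about 2 mm. A picture is of the moment at which its call begins. There is no depth.
- close_job(): hands the job in, once; it reports no verdict.
The state is a dict: "time": time; "joint_positions": joint angles; "qd": joint speeds; "joint_torque": joint torques, N m; "position": TCP position; "tool_rot": TCP orientation; "ft_force": force on the tool from outside, world axes, zero at the start; "torque": the same for the moment, N m; "grip_width": opening from 0.0 (shut) to 1.0 (fully open).
Only numpy, scipy, OpenCV 4.12 (cv2) and the standard library are available. Lean on these libraries where they do the work, as an engineer would, in place of code of your own. Each camera call takes 0.05 s, during which the arm holds its last target.

## Working session

There is one attempt and no reset: what is moved stays moved. The work goes in short steps, Python scripts to look and compute and a shell command to move; the robot and the scene stay as the last step left them, time stands still between calls to the robot, and variables do not carry over. Pictures are saved under pics/ and viewed, and the job is handed in when it is done.

```bash
ls; mkdir -p pics
python3 - <<'E'
from bench import *
import cv2
for n in("scene","top"):
    im=get_image(n); cv2.imwrite(f"pics/{n}0.png",im["pixels"]); print(n,im["K"],im["cam_to_world"])
print(get_state())
E
```

```text
pics
scene [[391.13087076   0.         254.81126167]
 [  0.         391.13087076 194.76023857]
 [  0.           0.           1.        ]] [[ 0.99942747 -0.02599907  0.02165135  0.54125724]
 [-0.03325144 -0.87300101  0.48658357 -0.53509674]
 [ 0.00625093 -0.48702493 -0.8733657   1.1131571 ]
 [ 0.          0.          0.          1.        ]]
top [[465.65864072   0.         252.99290977]
 [  0.         465.65864072 195.10333789]
 [  0.           0.           1.        ]] [[-0.00167879 -0.99809333  0.0617      0.48126868]
 [-0.99991512  0.00247263  0.01279205 -0.02627507]
 [-0.01292022 -0.06167329 -0.99801276  1.61956907]
 [ 0.          0.          0.          1.        ]]
{'time': 0.1, 'joint_positions': array([ 1.26707619,  0.32173993, -0.07011815,  1.45154129,  0.02260572,
        1.37078812, -0.05689212]), 'qd': array([-0.0003441 , -0.00048438,  0.00078536, -0.00350428,  0.00024348,
        0.0021897 , -0.00083769]), 'joint_torque': array([ 1.99570072e-04, -4.92571163e+01, -4.05850913e-01, -3.13398707e+01,
       -6.42288546e-02,  3.94907780e-02,  6.23498863e-05]), 'position': array([ 0.20294285, -0.6169942 ,  0.22158283]), 'tool_rot': array([ 0.97287574,  1.34443599, -0.97135299]), 'ft_force': array([-0.2828072 ,  0.36310408,  0.14209154]), 'torque': array([0.004616  , 0.01186921, 0.08180143]), 'grip_width': 1.001329831398786}
```

View pics/scene0.png

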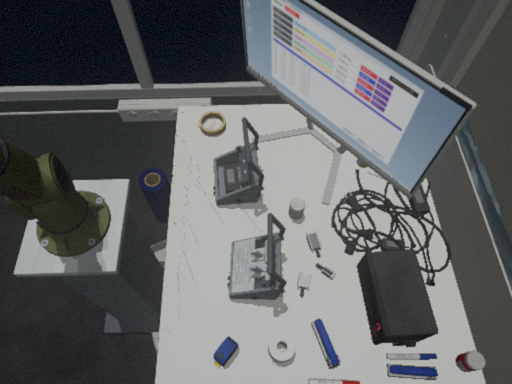

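View pics/top0.png

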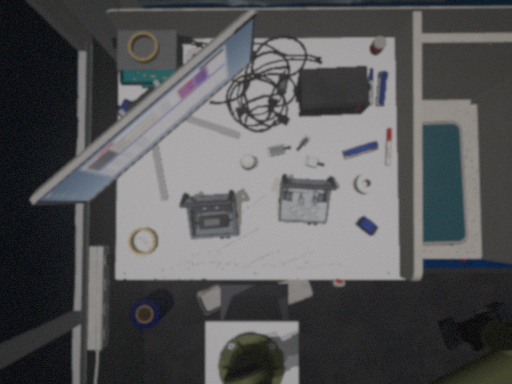

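Run:
```python
import cv2,numpy as np
s=cv2.imread("pics/scene0.png");t=cv2.imread("pics/top0.png")
a=cv2.resize(t[165:255,170:350],None,fx=4.4,fy=4.4,interpolation=cv2.INTER_CUBIC)
cv2.imwrite("pics/topz.png",a)
b=cv2.resize(s[210:310,220:300],None,fx=6,fy=6,interpolation=cv2.INTER_CUBIC)
cv2.imwrite("pics/scz1.png",b)
b=cv2.resize(s[115:210,205:275],None,fx=6,fy=6,interpolation=cv2.INTER_CUBIC)
cv2.imwrite("pics/scz2.png",b)
```

```text
(no output)
```

View pics/topz.png

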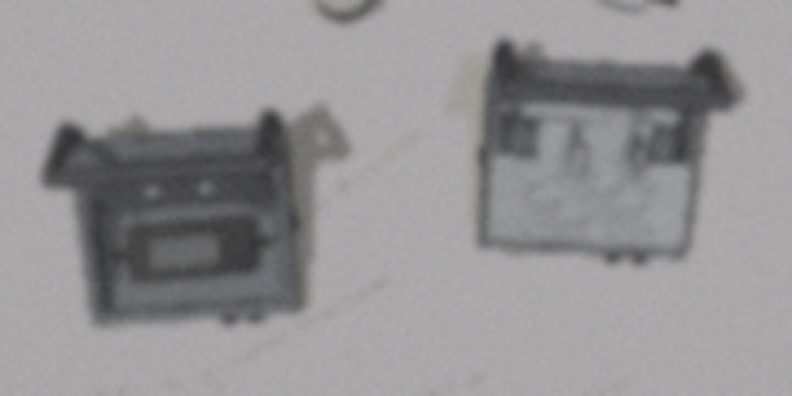

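View pics/scz1.png

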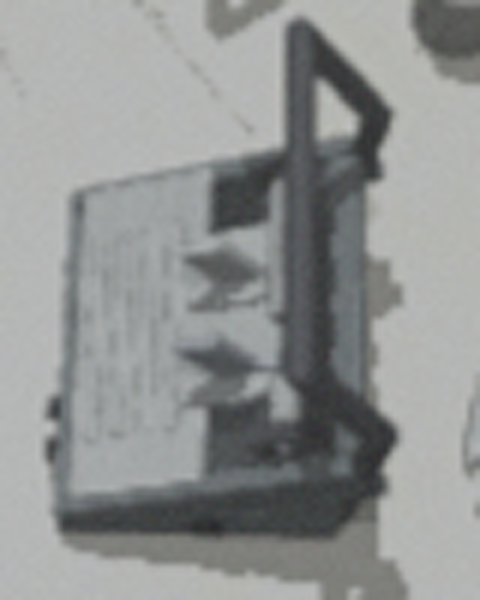

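View pics/scz2.png

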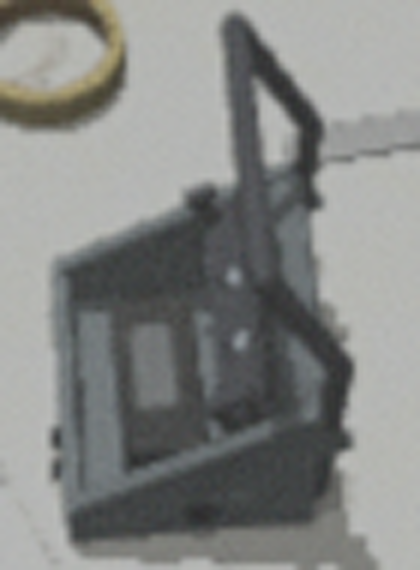

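Run:
```python
import cv2,numpy as np
s=cv2.imread("pics/scene0.png");t=cv2.imread("pics/top0.png")
def z(im,x0,y0,x1,y1,f,n):
    a=cv2.warpAffine(im,np.float32([[f,0,-f*x0],[0,f,-f*y0]]),((x1-x0)*f,(y1-y0)*f),flags=cv2.INTER_CUBIC)
    a=cv2.convertScaleAbs(a,alpha=1.5,beta=-20)
    for x in range(x0,x1,5):
        cv2.line(a,((x-x0)*f,0),((x-x0)*f,8 if x%10 else 14),(0,0,255),1)
        if x%10==0: cv2.putText(a,str(x),((x-x0)*f+2,12),0,.4,(0,0,255))
    for y in range(y0,y1,5):
        cv2.line(a,(0,(y-y0)*f),(8 if y%10 else 14,(y-y0)*f),(0,0,255),1)
        if y%10==0: cv2.putText(a,str(y),(0,(y-y0)*f-2),0,.4,(0,0,255))
    cv2.imwrite(f"pics/{n}.png",a)
z(t,175,180,250,245,10,"tL"); z(t,270,168,345,230,10,"tE"); z(s,225,212,290,305,6,"sE"); z(s,207,115,272,208,6,"sL")
```

```text
(no output)
```

View pics/tL.png

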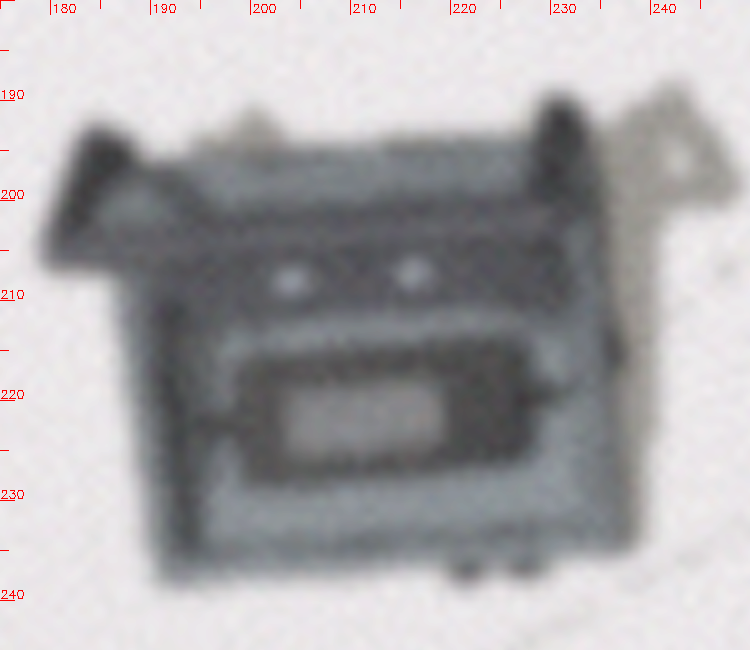

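View pics/tE.png

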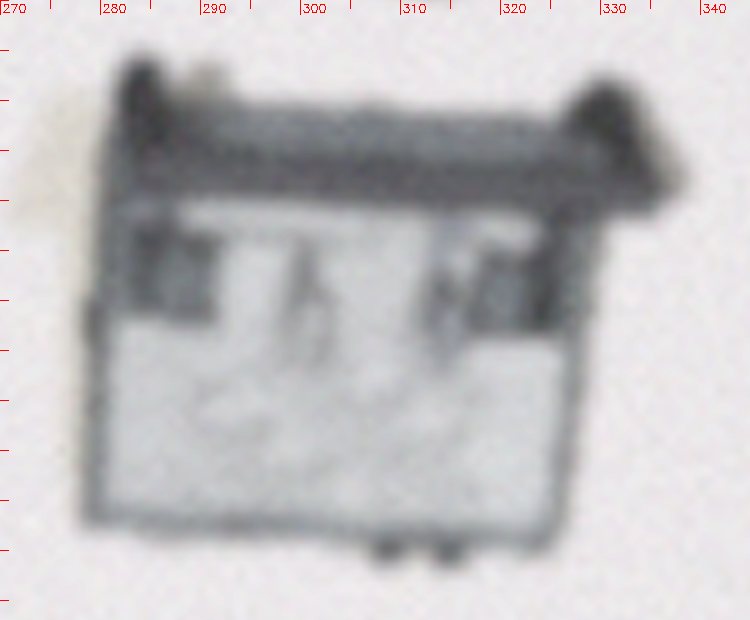

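View pics/sE.png

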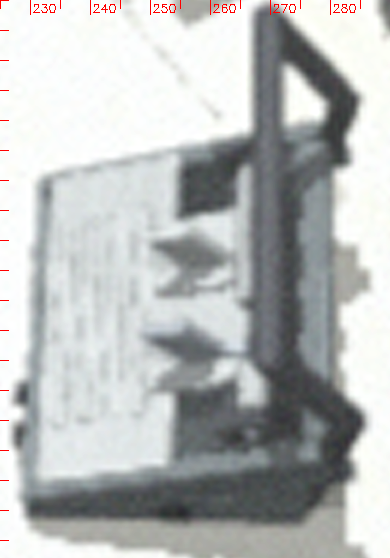

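View pics/sL.png

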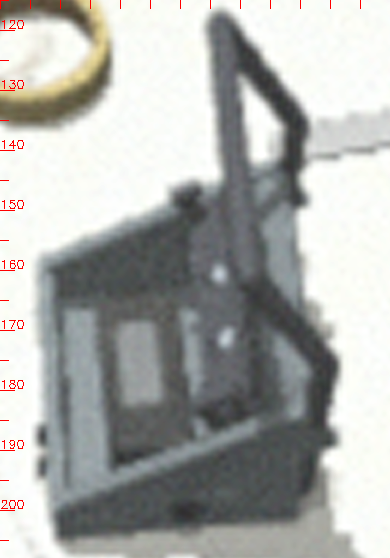

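```bash
cat > h.py <<'E'
import numpy as np
from scipy.optimize import least_squares
from scipy.spatial.transform import Rotation as R
K={"s":(391.13087,254.81126,194.76024),"t":(465.65864,252.99291,195.10334)}
C={"s":np.array([[0.99942747,-0.02599907,0.02165135,0.54125724],[-0.03325144,-0.87300101,0.48658357,-0.53509674],[0.00625093,-0.48702493,-0.8733657,1.1131571],[0,0,0,1]]),
"t":np.array([[-0.00167879,-0.99809333,0.0617,0.48126868],[-0.99991512,0.00247263,0.01279205,-0.02627507],[-0.01292022,-0.06167329,-0.99801276,1.61956907],[0,0,0,1]])}
def proj(c,p):
    q=C[c][:3,:3].T@(np.asarray(p)-C[c][:3,3]); f,cx,cy=K[c]; return np.array([f*q[0]/q[2]+cx,f*q[1]/q[2]+cy])
def ray(c,u,z):
    f,cx,cy=K[c]; d=C[c][:3,:3]@np.array([(u[0]-cx)/f,(u[1]-cy)/f,1]); o=C[c][:3,3]
    return o+d*(z-o[2])/d[2]
def jig(th,p): return np.array([th[0],th[1],0])+R.from_rotvec([0,0,th[2]]).apply(p)
E
python3 - <<'E'
from h import *
np.set_printoptions(precision=4,suppress=True)
FL=[-.066,.08,.042];FR=[-.066,-.08,.042];FRb=[-.066,-.08,0]
D={"E":[("t",FL,(278.5,220)),("t",FR,(325,222.8)),("s",FL,(232,241.5)),("s",FR,(230,293.3)),("s",FRb,(229.5,297.8))],
"L":[("t",FL,(191,238)),("t",FR,(238,235)),("s",FL,(213.8,158.5)),("s",FR,(216,199.3)),("s",FRb,(216.5,205))]}
for k,d in D.items():
    for c,p,u in d: print(k,c,p,ray(c,u,p[2]))
    f=lambda th:np.concatenate([proj(c,jig(th,p))-u for c,p,u in d])
    r=least_squares(f,[.4,0,0]); print(r.x,np.degrees(r.x[2])); print(r.fun.reshape(-1,2))
    for c in "st":
        for n,p in dict(bail=[.04,0,.232],RL=[.066,.08,.118],RR=[.066,-.08,.118],eye=[.038,-.064,.108],hook=[.038,.064,.108],tab=[.038-.019-.012,.018,.108-.011+.0208],panFL=[.038-.0987+.004,.075,.108-.057-.007],panFR=[.038-.0987+.004,-.075,.108-.057-.007]).items(): print(c,n,proj(c,jig(r.x,p)))
E
```

```text
E t [-0.066, 0.08, 0.042] [ 0.4942 -0.0922  0.042 ]
E t [-0.066, -0.08, 0.042] [ 0.4845 -0.249   0.042 ]
E s [-0.066, 0.08, 0.042] [ 0.4956 -0.0935  0.042 ]
E s [-0.066, -0.08, 0.042] [ 0.4893 -0.2462  0.042 ]
E s [-0.066, -0.08, 0] [ 0.4859 -0.2477  0.    ]
[ 0.5569 -0.1728 -0.0519] -2.9722737296622603
[[-0.7939 -0.2545]
 [ 0.0802 -0.6784]
 [-0.1642 -1.2662]
 [-0.9175  1.142 ]
 [ 0.3401  0.5553]]
s bail [270.5411 241.5702]
s RL [278.1886 230.6066]
s RR [278.8411 287.6697]
s eye [267.8391 282.4744]
s hook [267.9495 237.1661]
s tab [256.5448 251.3103]
s panFL [234.8942 241.6186]
s panFR [232.5226 292.502 ]
t bail [308.7082 185.0118]
t RL [280.5616 178.7368]
t RR [330.0761 181.1503]
t eye [324.3299 189.7687]
t hook [284.9358 187.8366]
t tab [298.9175 197.8709]
t panFL [279.3385 217.0611]
t panFR [323.7924 219.2864]
L t [-0.066, 0.08, 0.042] [0.434  0.2038 0.042 ]
L t [-0.066, -0.08, 0.042] [0.4439 0.0448 0.042 ]
L s [-0.066, 0.08, 0.042] [0.4369 0.2028 0.042 ]
L s [-0.066, -0.08, 0.042] [0.4465 0.0491 0.042 ]
L s [-0.066, -0.08, 0] [0.4447 0.0511 0.    ]
[0.5062 0.1305 0.0624] 3.5773777033208156
[[-0.7045 -0.3828]
 [-0.5019 -0.4107]
 [-0.4763 -0.8375]
 [-0.4035  0.7409]
 [ 0.1625  1.2709]]
s bail [246.6284 139.6642]
s RL [253.1068 140.7822]
s RR [258.1611 184.2101]
s eye [248.2852 182.0783]
s hook [244.7364 147.4299]
s tab [235.8697 158.4327]
s panFL [216.1601 158.3528]
s panFR [218.4581 198.0859]
t bail [205.6448 202.2288]
t RL [184.5657 197.4509]
t RR [233.8828 194.2491]
t eye [229.6692 203.3401]
t hook [190.4293 205.881 ]
t tab [204.7227 214.4244]
t panFL [191.5301 234.7824]
t panFR [235.8223 231.9389]
```

```bash
cat > fit.py <<'E'
from h import *
import cv2
np.set_printoptions(precision=4,suppress=True)
G={"s":cv2.cvtColor(cv2.imread("pics/scene0.png"),6).astype(float),"t":cv2.cvtColor(cv2.imread("pics/top0.png"),6).astype(float)}
def cross(c,a,b):
    "from outside a (bench) to inside b: first half-level crossing"
    n=120; a=np.array(a,float);b=np.array(b,float)
    pts=a+(b-a)*np.linspace(0,1,n)[:,None]
    v=cv2.remap(cv2.GaussianBlur(G[c],(0,0),.5).astype(np.float32),pts[:,0].astype(np.float32)[None],pts[:,1].astype(np.float32)[None],cv2.INTER_LINEAR)[0]
    hi=np.median(v[:25]); lo=v[25:].min() if False else None
    # descend to first local min after drop >25
    i=next((i for i in range(n) if hi-v[i]>25),None)
    if i is None: return None
    j=i
    while j+1<n and v[j+1]<=v[j]+.3: j+=1
    m=(hi+v[j])/2
    k=next(k for k in range(n) if v[k]<m)
    return pts[k]
def scan(c,p0,p1,half,N=14,flip=1):
    "seed line p0->p1, sample normals; outside on the side n*flip"
    p0=np.array(p0,float);p1=np.array(p1,float);d=(p1-p0)/np.linalg.norm(p1-p0);n=np.array([-d[1],d[0]])*flip
    o=[]
    for s in np.linspace(0.08,.92,N):
        q=p0+(p1-p0)*s; r=cross(c,q+n*half,q-n*half)
        if r is not None:o.append(r)
    o=np.array(o)
    vx,vy,x,y=cv2.fitLine(o.astype(np.float32),cv2.DIST_HUBER,0,.01,.01).ravel()
    e=(o-[x,y])@np.array([-vy,vx]); o=o[abs(e)<.8]
    print(c,p0,len(o),'rms',e[abs(e)<.8].std() if len(o) else None)
    return o
fl,fr,rl,rr=[np.array(p) for p in([-.066,.08,.042],[-.066,-.08,.042],[.066,.08,.118],[.066,-.08,.118])]
flb,frb,rrb,rlb=[p*[1,1,0] for p in(fl,fr,rr,rl)]
def fit(k,S,th0):
    obs=[(c,A,B,scan(c,proj(c,jig(th0,A+(B-A)*s0)),proj(c,jig(th0,A+(B-A)*s1)),5,flip=f)) for c,A,B,f,s0,s1 in S]
    def res(th):
        o=[]
        for c,A,B,P in obs:
            a,b=proj(c,jig(th,A)),proj(c,jig(th,B)); d=(b-a)/np.linalg.norm(b-a)
            o.append((P-a)@np.array([-d[1],d[0]]))
        return o
    r=least_squares(lambda t:np.concatenate(res(t)),th0,loss='soft_l1',f_scale=.5)
    print(k,r.x,np.degrees(r.x[2]),[x.mean().round(2) for x in res(r.x)])
    for v in "st":
        sub=[o for o in obs if o[0]==v]
        ob=obs; obs2=sub
        def rs(th):
            o=[]
            for c,A,B,P in sub:
                a,b=proj(c,jig(th,A)),proj(c,jig(th,B)); d=(b-a)/np.linalg.norm(b-a); o.append((P-a)@np.array([-d[1],d[0]]))
            return np.concatenate(o)
        q=least_squares(rs,r.x,loss='soft_l1',f_scale=.5); print('  only',v,q.x)
    return r.x
if __name__=="__main__":
    # flips: outward normal = (-dy,dx)*flip in pixels (y down)
    # top: front edge FL->FR goes right (+x): normal (0,1)=down = outside -> flip 1
    # top left edge FL->RL goes up: d=(0,-1): n=(1,0) right -> flip -1 ; right edge FR->RR flip 1
    # scene: front FL->FR goes down d=(0,1): n=(-1,0) left=outside flip 1; left FL->RL goes right: n=(0,1) down -> flip -1; base right frb->rrb: n down flip 1
    S=[("t",fl,fr,1,.03,.5),("t",fl,rl,-1,0,.5),("t",fr,rr,1,0,.45),("s",fl,fr,1,.03,.6),("s",fl,rl,-1,0,.55),("s",frb,rrb,1,0.05,.7)]
    fit("E",S,[ .5569,-.1728,-.0519])
    S2=[(c,A,B,f,s0,s1) for c,A,B,f,s0,s1 in S]
    S2[2]=("t",fr,rr,1,0,.6)
    fit("L",S2,[ .5062,.1305,.0624])
E
python3 fit.py
```

```text
t [279.1259 219.809 ] 14 rms 0.26585421963187666
t [277.7069 219.7378] 14 rms 0.13055437326656608
t [325.0809 222.1149] 14 rms 0.0789963550503496
s [231.7675 241.7537] 14 rms 0.1614784765112153
s [231.8447 240.2344] 13 rms 0.10297844877936364
s [232.1725 298.4031] 14 rms 0.20936637699585708
E [ 0.5545 -0.1737 -0.0324] -1.8559470678572825 [np.float64(0.75), np.float64(-1.13), np.float64(1.21), np.float64(-0.43), np.float64(0.47), np.float64(-0.37)]
  only s [ 0.5556 -0.1738 -0.0428]
  only t [ 0.5479 -0.176  -0.1257]
t [191.7045 237.5129] 14 rms 0.12595851049713389
t [190.2897 237.6036] 14 rms 0.04504251569878698
t [237.4923 234.5776] 14 rms 0.20882943383708755
s [213.4018 158.8546] 14 rms 0.3114163699995927
s [213.3376 157.6572] 14 rms 0.0934224065857657
s [218.7354 206.0964] 14 rms 0.3577300819882974
L [0.5061 0.1273 0.0725] 4.15353623346386 [np.float64(0.59), np.float64(-0.35), np.float64(1.08), np.float64(-0.43), np.float64(0.39), np.float64(-1.37)]
  only s [0.5072 0.1289 0.0489]
  only t [0.5027 0.1249 0.0376]
```

Run:
```python
from fit import *
S=[("t",fl,fr,1,.03,.5),("t",fl,rl,-1,0,.5),("t",fr,rr,1,0,.45),("s",fl,fr,1,.03,.6),("s",fl,rl,-1,0,.55),("s",frb,rrb,1,0.05,.7),("s",rl,rr,-1,.3,.7),("t",rl,rr,-1,.25,.8)]
for k,th in(("E",[ .5569,-.1728,-.0519]),("L",[ .5062,.1305,.0624])):
  for c,A,B,f,s0,s1 in S:
    a,b=proj(c,jig(th,A)),proj(c,jig(th,B));d=(b-a)/np.linalg.norm(b-a);n=np.array([-d[1],d[0]])
    try: P=scan(c,proj(c,jig(th,A+(B-A)*s0)),proj(c,jig(th,A+(B-A)*s1)),5,flip=f)
    except Exception as e: print(e);continue
    e=(P-a)@n*f; t=(P-a)@d
    pf=np.polyfit(t,e,1)
    print(k,c,A,B,"outward off px %.2f"%e.mean(),"slope deg %.2f"%np.degrees(pf[0]))
```

```text
t [279.1259 219.809 ] 14 rms 0.26585421963187666
E t [-0.066  0.08   0.042] [-0.066 -0.08   0.042] outward off px 1.67 slope deg -0.43
t [277.7069 219.7378] 14 rms 0.13055437326656608
E t [-0.066  0.08   0.042] [0.066 0.08  0.118] outward off px 0.63 slope deg 2.30
t [325.0809 222.1149] 14 rms 0.0789963550503496
E t [-0.066 -0.08   0.042] [ 0.066 -0.08   0.118] outward off px 1.73 slope deg 1.09
s [231.7675 241.7537] 14 rms 0.1614784765112153
E s [-0.066  0.08   0.042] [-0.066 -0.08   0.042] outward off px 0.59 slope deg 0.19
s [231.8447 240.2344] 13 rms 0.10297844877936364
E s [-0.066  0.08   0.042] [0.066 0.08  0.118] outward off px -0.65 slope deg -0.21
s [232.1725 298.4031] 14 rms 0.20936637699585708
E s [-0.066 -0.08   0.   ] [ 0.066 -0.08   0.   ] outward off px 0.09 slope deg -1.66
s [278.3836 246.8472] 8 rms 0.0851447362086264
E s [0.066 0.08  0.118] [ 0.066 -0.08   0.118] outward off px 2.35 slope deg 4.21
t [292.9262 179.3317] 14 rms 0.11913313268985934
E t [0.066 0.08  0.118] [ 0.066 -0.08   0.118] outward off px 0.82 slope deg -0.11
t [191.7045 237.5129] 14 rms 0.12595851
[... 325 characters left out ...]
] outward off px 2.17 slope deg 0.27
s [213.4018 158.8546] 14 rms 0.3114163699995927
L s [-0.066  0.08   0.042] [-0.066 -0.08   0.042] outward off px -0.23 slope deg 1.40
s [213.3376 157.6572] 14 rms 0.0934224065857657
L s [-0.066  0.08   0.042] [0.066 0.08  0.118] outward off px -1.12 slope deg 0.21
s [218.7354 206.0964] 14 rms 0.3577300819882974
L s [-0.066 -0.08   0.   ] [ 0.066 -0.08   0.   ] outward off px -0.43 slope deg -3.91
s [254.5693 153.2228] 13 rms 0.36026010834533967
L s [0.066 0.08  0.118] [ 0.066 -0.08   0.118] outward off px 1.74 slope deg -1.15
t [196.8817 196.6373] 14 rms 0.30684312098637606
L t [0.066 0.08  0.118] [ 0.066 -0.08   0.118] outward off px 1.42 slope deg -1.54
```

```bash
cat >> h.py <<'E'
E_=[.5555,-.174,-.050]; L_=[.5065,.1275,.045]
def tool(th,s,n,flip=1,y=0):
    "TCP pose with guard-axis coordinates: s upslope, n along the normal, of hung hinge axis"
    up=np.array([.866025,0,.5]);no=np.array([-.5,0,.866025])
    p=jig(th,np.array([.038,y,.108])+up*s+no*n)
    x=R.from_rotvec([0,0,th[2]]).apply(-no); z=flip*R.from_rotvec([0,0,th[2]]).apply([0,1,0])
    return p,R.from_matrix(np.column_stack([x,np.cross(z,x),z]))
def delta(st,p,r):
    d=(r*R.from_rotvec(st["tool_rot"]).inv()).as_rotvec(degrees=True)
    print("shift cm",((p-st["position"])*100).round(2),"turn deg",d.round(2),np.linalg.norm(d).round(1))
E
python3 - <<'E'
from h import *; from bench import *
st=get_state(); print(R.from_rotvec(st["tool_rot"]).as_matrix().round(2))
for f in(1,-1):
    for th in(E_,L_):
        p,r=tool(th,-.022,.10,f); print(f,p.round(4),r.as_rotvec().round(3)); delta(st,p,r)
E
```

```text
[[-0.    0.95  0.31]
 [ 0.    0.31 -0.95]
 [-1.   -0.   -0.  ]]
1 [ 0.5245 -0.1724  0.1836] [-1.387  0.848  0.777]
shift cm [32.15 44.45 -3.8 ] turn deg [-41.58  -5.74 154.06] 159.7
1 [0.4755 0.1261 0.1836] [-1.435  0.786  0.85 ]
shift cm [27.25 74.31 -3.8 ] turn deg [-42.32  -7.9  159.21] 164.9
-1 [ 0.5245 -0.1724  0.1836] [ 1.438  0.783 -0.854]
shift cm [32.15 44.45 -3.8 ] turn deg [  3.94 -29.91 -20.62] 36.5
-1 [0.4755 0.1261 0.1836] [ 1.389  0.844 -0.781]
shift cm [27.25 74.31 -3.8 ] turn deg [  5.34 -29.62 -15.3 ] 33.8
```

```bash
python3 -m handwheel '[{"xyz":[1.8,2.95,0.8],"angular":[0.4,-3,-2.1]},{"xyz":[1.8,2.95,0.8],"angular":[0.4,-3,-2.1]},{"xyz":[1.8,2.95,0.8],"angular":[0.4,-3,-2.1]},{"xyz":[1.8,2.95,0.8],"angular":[0.4,-3,-2.1]},{"xyz":[1.8,2.95,0.8],"angular":[0.4,-3,-2.1]}]' 8.7 60; python3 -m handwheel '[{"xyz":[1.8,2.95,0.4],"angular":[0.4,-3,-2.1]},{"xyz":[1.8,2.95,0.4],"angular":[0.4,-3,-2.1]},{"xyz":[1.8,2.95,0.4],"angular":[0.4,-3,-2.1]},{"xyz":[1.8,2.95,0.4],"angular":[0.4,-3,-2.1]},{"xyz":[1.8,2.95,0.4],"angular":[0.4,-3,-2.1]}]'
python3 - <<'E'
from h import *; from bench import *
st=get_state(); p,r=tool(E_,-.022,.15,-1); delta(st,p,r);p,r=tool(E_,-.022,.006,-1); delta(st,p,r)
E
```

```text
time: 0.52
position: [0.2915, -0.4673, 0.2545]
tool_rot: [1.243, 1.068, -0.924]
ft_force: [0.2, -0.5, 0.9]
grip_width: 0.998
time: 0.93
position: [0.3842, -0.3129, 0.2743]
tool_rot: [1.478, 0.762, -0.853]
ft_force: [-15.5, 3.8, 23.9]
grip_width: 0.997
shift cm [11.53 14.17 -4.74] turn deg [-1.34  1.11  1.59] 2.4
shift cm [ 18.72  13.81 -17.21] turn deg [-1.34  1.11  1.59] 2.4
```

```bash
python3 -m handwheel '[{"xyz":[2.3,2.8,-0.5],"angular":[-0.3,0.2,0.4]},{"xyz":[2.3,2.8,-0.5],"angular":[-0.3,0.2,0.4]},{"xyz":[2.3,2.8,-1],"angular":[-0.3,0.2,0.4]},{"xyz":[2.3,2.8,-1],"angular":[-0.3,0.2,0.4]},{"xyz":[2,2.5,-1.5],"angular":[0,0,0]}]';python3 -m handwheel '[{"xyz":[0,0,0],"angular":[0,0,0]},{"xyz":[0,0,0],"angular":[0,0,0]}]'
python3 - <<'E'
from h import *; from bench import *;import cv2
st=get_state(); p,r=tool(E_,-.022,.15,-1); delta(st,p,r);p,r=tool(E_,-.022,.006,-1); delta(st,p,r)
for n in("scene","top"):
    im=get_image(n); cv2.imwrite(f"pics/{n}1.png",im["pixels"])
s=cv2.imread("pics/scene1.png");t=cv2.imread("pics/top1.png")
cv2.imwrite("pics/c1.png",np.hstack([cv2.resize(s[170:320,200:330],(520,600),interpolation=2),cv2.resize(t[150:250,270:340],(280,400),interpolation=2)[:600] if 0 else cv2.resize(t[150:300,270:340],(280,600),interpolation=2)]))
E
```

```text
time: 1.35
position: [0.4999, -0.1824, 0.221]
tool_rot: [1.459, 0.783, -0.859]
ft_force: [0.2, -0.2, 0.3]
grip_width: 0.998
time: 1.52
position: [0.5012, -0.1729, 0.2165]
tool_rot: [1.452, 0.799, -0.853]
ft_force: [-0.9, -0.4, 0.3]
grip_width: 0.999
shift cm [-0.17  0.17  1.04] turn deg [-1.11 -0.39 -0.06] 1.2
shift cm [  7.02  -0.19 -11.43] turn deg [-1.11 -0.39 -0.06] 1.2
```

View pics/c1.png

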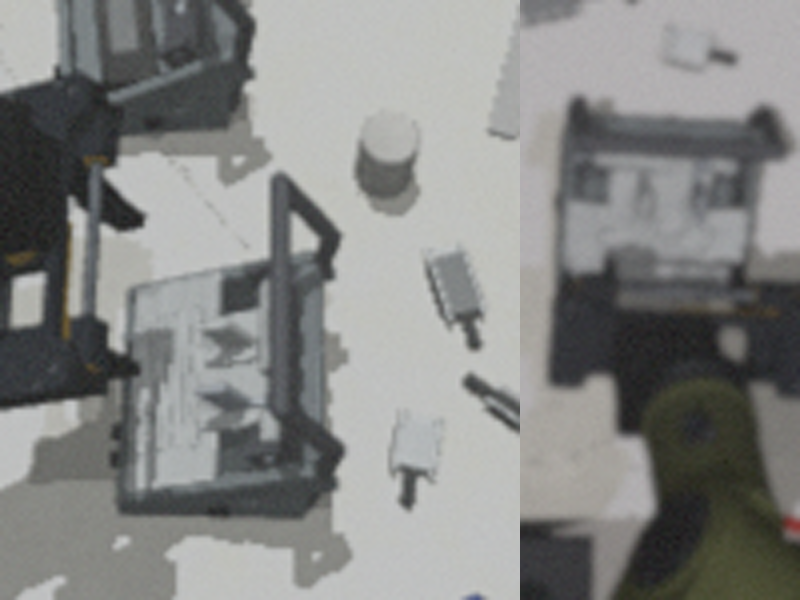

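```bash
python3 -m handwheel '[{"xyz":[1.0,-0.03,-1.7],"angular":[-0.4,-0.1,0]},{"xyz":[1.0,-0.03,-1.7],"angular":[-0.4,-0.1,0]},{"xyz":[1.0,-0.03,-1.7],"angular":[-0.3,-0.1,0]},{"xyz":[1.0,-0.03,-1.7],"angular":[0,0,0]},{"xyz":[1.0,-0.03,-1.6],"angular":[0,0,0]}]';python3 -m handwheel '[{"xyz":[0,0,0],"angular":[0,0,0]}]'
python3 - <<'E'
from h import *; from bench import *;import cv2
st=get_state(); p,r=tool(E_,-.022,.006,-1); delta(st,p,r)
for n in("scene","top"):
    im=get_image(n); cv2.imwrite(f"pics/{n}2.png",im["pixels"])
s=cv2.imread("pics/scene2.png");t=cv2.imread("pics/top2.png")
cv2.imwrite("pics/c2.png",np.hstack([cv2.resize(s[215:315,215:285],(420,600),interpolation=2),cv2.resize(t[165:240,270:340],(373,600)[:2],interpolation=2)]))
print(proj("s",p),proj("t",p))
E
```

```text
time: 2.03
position: [0.5516, -0.1878, 0.1381]
tool_rot: [1.443, 0.758, -0.862]
ft_force: [0.0, 0.7, -0.4]
grip_width: 1.005
time: 2.12
position: [0.5503, -0.1886, 0.1351]
tool_rot: [1.445, 0.761, -0.866]
ft_force: [-0.6, -0.1, -0.3]
grip_width: 1.001
shift cm [ 2.11  1.38 -3.29] turn deg [0.35 0.41 1.18] 1.3
[259.18945449 260.15267019] [304.51614791 196.09329718]
```

View pics/c2.png

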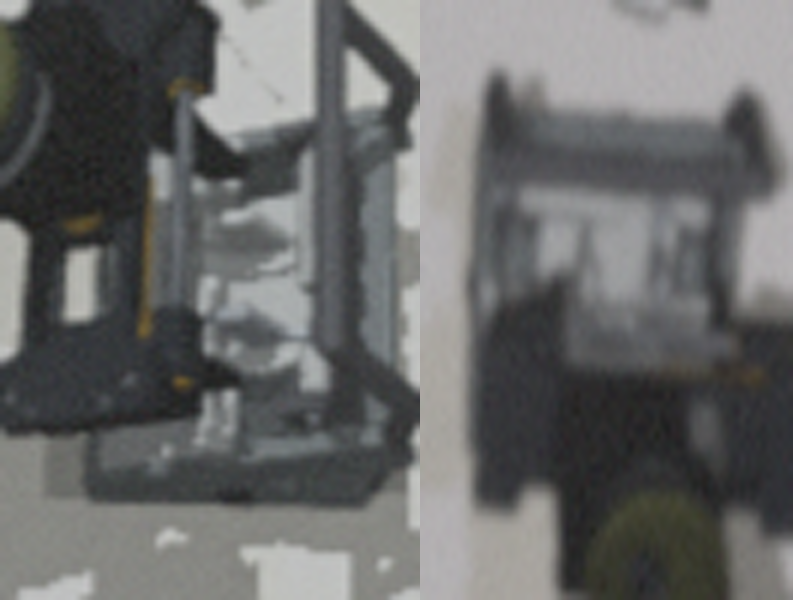

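```bash
python3 -m handwheel '[{"xyz":[0.2,0.7,-0.4],"angular":[0.2,0.2,0.6]},{"xyz":[0.2,0.6,-0.4],"angular":[0.2,0.2,0.6]},{"xyz":[0,0,0],"angular":[0,0,0]}]'
python3 - <<'E'
from h import *; from bench import *
st=get_state(); p,r=tool(E_,-.022,.006,-1); delta(st,p,r)
E
```

```text
time: 2.47
position: [0.555, -0.1787, 0.133]
tool_rot: [1.438, 0.774, -0.852]
ft_force: [-0.4, 0.4, -1.1]
grip_width: 0.998
shift cm [ 1.64  0.39 -3.08] turn deg [0.2  0.36 0.18] 0.5
```

```bash
python3 -m handwheel '[{"xyz":[0.6,0.2,-1.1],"angular":[0.1,0.2,0.1]},{"xyz":[0.6,0.2,-1.1],"angular":[0.1,0.2,0.1]},{"xyz":[0.4,0.1,-0.7],"angular":[0,0,0]},{"xyz":[0,0,0],"angular":[0,0,0]}]'
python3 - <<'E'
from h import *; from bench import *;import cv2
st=get_state(); p,r=tool(E_,-.022,.006,-1); delta(st,p,r); print(st["ft_force"],st["torque"])
for n in("scene","top"):
    im=get_image(n); cv2.imwrite(f"pics/{n}3.png",im["pixels"])
s=cv2.imread("pics/scene3.png");t=cv2.imread("pics/top3.png")
cv2.imwrite("pics/c3.png",np.hstack([cv2.resize(s[215:315,215:285],(420,600),interpolation=2),cv2.resize(t[165:240,270:340],(373,600)[:2],interpolation=2)]))
print(proj("s",p),proj("t",p))
E
```

```text
time: 2.8
position: [0.573, -0.1746, 0.1072]
tool_rot: [1.435, 0.777, -0.851]
ft_force: [-0.4, 0.3, -0.9]
grip_width: 0.995
shift cm [-0.15 -0.01 -0.5 ] turn deg [ 0.28  0.27 -0.02] 0.4
[-0.40110824  0.30516366 -0.8623949 ] [0.11138584 0.65333509 0.02037106]
[259.18945449 260.15267019] [304.51614791 196.09329718]
```

View pics/c3.png

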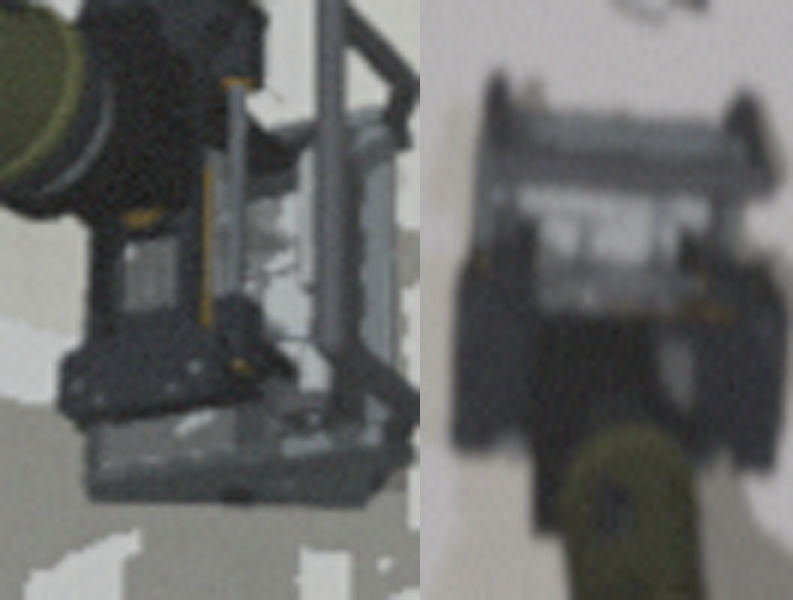

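```bash
python3 -m handwheel '[{"xyz":[-0.2,0,-0.5],"angular":[0.2,0.2,0]},{"xyz":[0,0,0],"angular":[0,0,0]}]'
python3 - <<'E'
from h import *; from bench import *;import cv2
st=get_state(); p,r=tool(E_,-.022,.006,-1); delta(st,p,r); print(st["ft_force"],st["torque"])
E
```

```text
time: 3.07
position: [0.571, -0.1757, 0.1041]
tool_rot: [1.437, 0.778, -0.852]
ft_force: [-0.4, -0.1, -0.9]
grip_width: 0.999
shift cm [ 0.04  0.09 -0.19] turn deg [0.17 0.19 0.04] 0.3
[-0.36507771 -0.0869466  -0.89095858] [ 0.06901409  0.67671499 -0.00108273]
```

```bash
python3 -m handwheel '[{"xyz":[0,0,0],"angular":[0,0,0]},{"xyz":[0,0,0],"angular":[0,0,0]},{"xyz":[0,0,0],"angular":[0,0,0]},{"xyz":[0,0,0],"angular":[0,0,0]},{"xyz":[0,0,0],"angular":[0,0,0]}]' 3.2 50;python3 -m handwheel '[{"xyz":[0,0,0],"angular":[0,0,0]},{"xyz":[0,0,0],"angular":[0,0,0]},{"xyz":[0,0,0],"angular":[0,0,0]}]'
python3 - <<'E'
from h import *; from bench import *;import cv2
st=get_state(); p,r=tool(E_,-.022,.006,-1); delta(st,p,r); print(st["ft_force"],st["torque"],st["grip_width"]*87)
E
```

```text
time: 3.48
position: [0.5708, -0.177, 0.1054]
tool_rot: [1.437, 0.775, -0.853]
ft_force: [-0.3, -1.9, -0.7]
grip_width: 0.703
time: 3.73
position: [0.5704, -0.1794, 0.1054]
tool_rot: [1.437, 0.772, -0.856]
ft_force: [0.5, 1.8, -1.3]
grip_width: 0.48
shift cm [ 0.11  0.46 -0.32] turn deg [0.33 0.3  0.32] 0.6
[ 0.51167156  1.76955406 -1.2743932 ] [0.41327713 0.41846538 0.11052303] 41.75496228174567
```

```bash
python3 -m handwheel '[{"xyz":[0,0.1,0],"angular":[0,0,0]},{"xyz":[0,0.1,0],"angular":[0,0,0]},{"xyz":[0,0.1,0],"angular":[0,0,0]}]'
python3 - <<'E'
from h import *; from bench import *;import cv2
st=get_state(); p,r=tool(E_,-.022,.006,-1); delta(st,p,r); print(st["ft_force"],st["torque"],st["grip_width"]*87)
for n in("scene","top"):
    im=get_image(n); cv2.imwrite(f"pics/{n}4.png",im["pixels"])
s=cv2.imread("pics/scene4.png");t=cv2.imread("pics/top4.png")
cv2.imwrite("pics/c4.png",np.hstack([cv2.resize(s[215:315,215:285],(420,600),interpolation=2),cv2.resize(t[165:240,270:340],(373,600)[:2],interpolation=2)]))
E
```

```text
time: 3.98
position: [0.5707, -0.176, 0.1055]
tool_rot: [1.438, 0.772, -0.855]
ft_force: [-0.1, -1.4, -1.8]
grip_width: 0.403
shift cm [ 0.07  0.12 -0.33] turn deg [0.31 0.33 0.34] 0.6
[-0.13933675 -1.4384432  -1.75325058] [-0.20800988  0.62907391 -0.24990665] 35.07078210874946
```

View pics/c4.png

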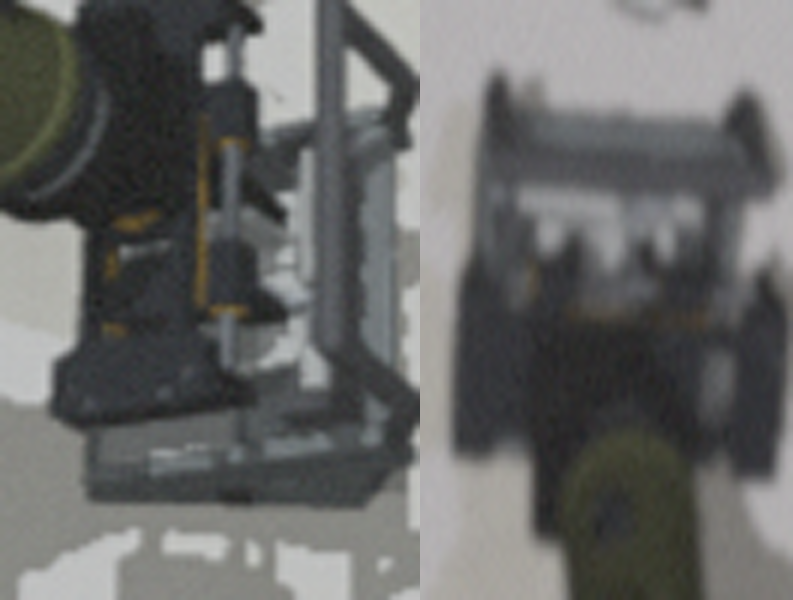

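```bash
python3 -m handwheel '[{"xyz":[0.5,0,0.3],"angular":[0,0,0]},{"xyz":[0.5,0,0.3],"angular":[0,0,0]},{"xyz":[0.5,0,0.3],"angular":[0,0,0]}]'
python3 - <<'E'
from h import *; from bench import *;import cv2
st=get_state(); print((st["position"]-[.5707,-.176,.1055])*1000,st["ft_force"],st["torque"],st["grip_width"]*87)
E
```

```text
time: 4.33
position: [0.5711, -0.1756, 0.1061]
tool_rot: [1.432, 0.799, -0.877]
ft_force: [-19.5, 1.4, 11.8]
grip_width: 0.406
[0.44946804 0.37299176 0.62841136] [-19.51394679   1.37913932  11.81145096] [ 0.01119054  3.1113911  -0.04543987] 35.34539751404944
```

```bash
python3 - <<'E'
from h import *
a=R.from_rotvec([1.438,.772,-.855]);b=R.from_rotvec([1.432,.799,-.877]);print((a*b.inv()).as_rotvec(degrees=True))
E
python3 -m handwheel '[{"xyz":[0.1,0,0.5],"angular":[0,0,0]}]'
python3 -m handwheel '[{"xyz":[0.4,0,0.5],"angular":[0,0,0]}]'
```

```text
[-0.31697396 -1.78792241 -0.05293027]
time: 4.42
position: [0.57, -0.1754, 0.1094]
tool_rot: [1.431, 0.804, -0.88]
ft_force: [0.2, -1.2, -2.7]
grip_width: 0.406
time: 4.5
position: [0.5711, -0.1751, 0.112]
tool_rot: [1.429, 0.81, -0.884]
ft_force: [1.4, -3.8, -16.2]
grip_width: 0.406
```

```bash
python3 -m handwheel '[{"xyz":[0.4,0,0.0],"angular":[0.3,-2,0]}]'
python3 -m handwheel '[{"xyz":[0.5,0,0.2],"angular":[0,-1,0]}]'
python3 - <<'E'
from h import *; from bench import *;import cv2
st=get_state(); p,r=tool(E_,-.022,.006,-1); delta(st,p,r); print((st["position"]-[.5707,-.176,.1055])*1000,st["ft_force"],st["torque"],st["grip_width"]*87)
for n in("scene","top"):
    im=get_image(n); cv2.imwrite(f"pics/{n}5.png",im["pixels"])
s=cv2.imread("pics/scene5.png");t=cv2.imread("pics/top5.png")
cv2.imwrite("pics/c5.png",np.hstack([cv2.resize(s[215:315,215:285],(420,600),interpolation=2),cv2.resize(t[165:240,270:340],(373,600)[:2],interpolation=2)]))
E
```

```text
time: 4.58
position: [0.576, -0.1744, 0.1126]
tool_rot: [1.445, 0.787, -0.854]
ft_force: [1.1, 0.5, -1.5]
grip_width: 0.401
time: 4.67
position: [0.58, -0.1739, 0.1133]
tool_rot: [1.451, 0.776, -0.841]
ft_force: [-0.7, -1.2, -1.7]
grip_width: 0.405
shift cm [-0.86 -0.09 -1.11] turn deg [-0.52  0.8   0.07] 1.0
[9.33779915 2.08916995 7.79647344] [-0.65867375 -1.24425056 -1.7400026 ] [ 0.07172616  0.9754346  -0.00800459] 35.24096354103202
```

View pics/c5.png

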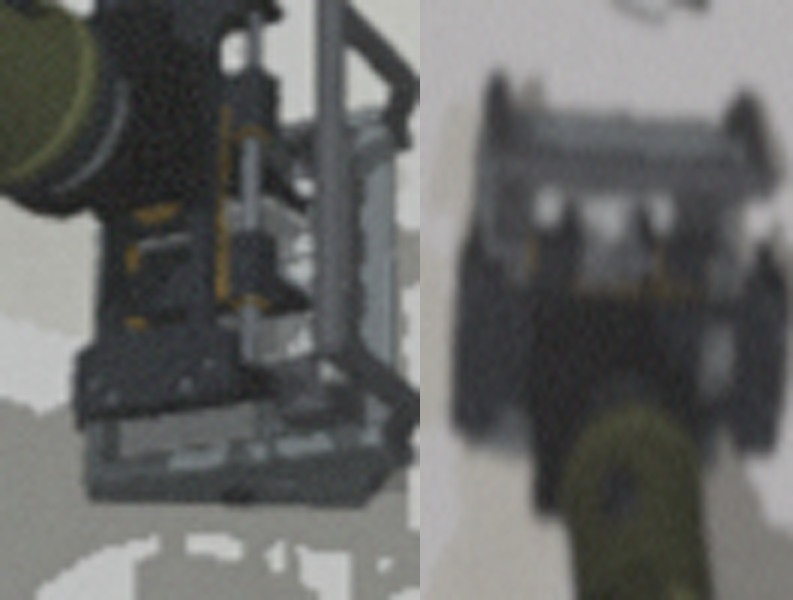

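```bash
python3 -m handwheel '[{"xyz":[0.4,-0.1,0.3],"angular":[-0.3,0.4,0]},{"xyz":[0,0,0.3],"angular":[0,0,0]},{"xyz":[-0.3,0,0.7],"angular":[0,0,0]}]'
python3 - <<'E'
from h import *; from bench import *;import cv2
st=get_state(); p,r=tool(E_,-.022,.006,-1); delta(st,p,r); d=(st["position"]-[.5707,-.176,.1055])*1000;print(d,d@[.866,0,.5],d@[-.5,0,.866],st["ft_force"],st["torque"],st["grip_width"]*87)
E
```

```text
time: 5.02
position: [0.5829, -0.1733, 0.1272]
tool_rot: [1.444, 0.781, -0.847]
ft_force: [-0.2, 0.5, -2.7]
grip_width: 0.407
shift cm [-1.14 -0.15 -2.5 ] turn deg [-0.28  0.35 -0.05] 0.4
[12.15886263  2.73685091 21.7283343 ] 21.39374218177108 12.73730618869724 [-0.19245476  0.54419411 -2.68658496] [0.11124852 0.90991679 0.00842135] 35.37815647692912
```

```bash
python3 -m handwheel '[{"xyz":[-0.8,0,1],"angular":[-0.2,0.2,0]},{"xyz":[-1.5,0,1.6],"angular":[0,0,0]},{"xyz":[-2,0,2],"angular":[0,0,0]},{"xyz":[-2.2,0.3,2.6],"angular":[0,0,0]},{"xyz":[-2.2,0.5,2.6],"angular":[0,0,0]}]'
python3 - <<'E'
from h import *; from bench import *;import cv2
st=get_state(); p,r=tool(L_,-.022,.12,-1); delta(st,p,r); d=(st["position"]-[.5707,-.176,.1055])*1000;print(d,d@[.866,0,.5],d@[-.5,0,.866],st["ft_force"],st["torque"],st["grip_width"]*87)
for n in("scene","top"):
    im=get_image(n); cv2.imwrite(f"pics/{n}6.png",im["pixels"])
s=cv2.imread("pics/scene6.png");t=cv2.imread("pics/top6.png")
cv2.imwrite("pics/c6.png",np.hstack([cv2.resize(s[205:315,205:285],(420,580),interpolation=2),cv2.resize(t[165:240,270:340],(373,580)[:2],interpolation=2)]))
E
```

```text
time: 5.43
position: [0.503, -0.1687, 0.2178]
tool_rot: [1.44, 0.783, -0.854]
ft_force: [0.9, -1.9, -2.1]
grip_width: 0.404
shift cm [-3.76 29.43 -1.69] turn deg [-0.09 -0.03  5.51] 5.5
[-67.66055359   7.33561449 112.273057  ] -2.4575109137773836 131.05874415781147 [ 0.90335854 -1.89875935 -2.12792598] [-0.06416108  0.81748927 -0.14718284] 35.163713538408125
```

View pics/c6.png

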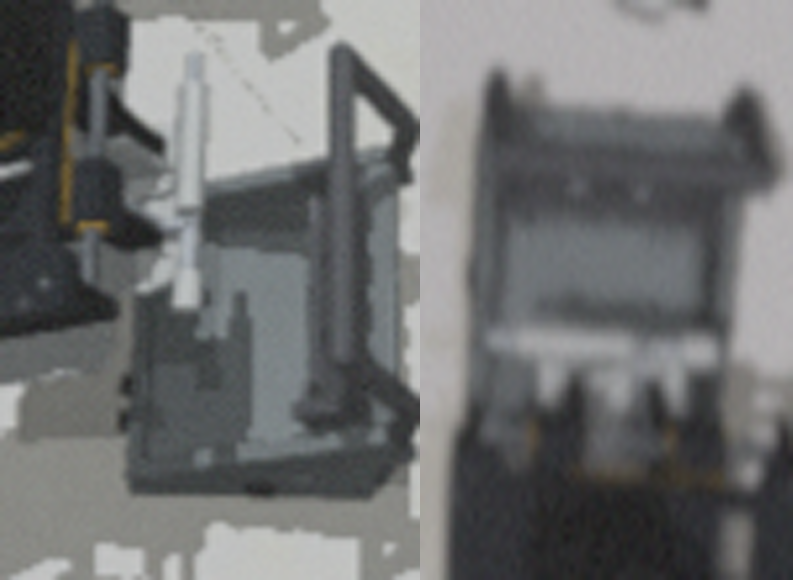

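Run:
```python
from h import *; import cv2
from bench import *
st=get_state(); r=R.from_rotvec(st["tool_rot"]); X,Y,Z=r.as_matrix().T; p=st["position"]
up=Y if Y[2]>0 else -Y   # upslope
print(up)
g=p+up*.021+X*.0092 ; gy=-Z
for n,y in(("stubend",.072),("barL",.056),("barR",-.056)):
    print(n,proj("s",g+gy*y),proj("t",g+gy*y))
def cen(f,x0,y0,x1,y1):
    im=cv2.cvtColor(cv2.imread(f),6)[y0:y1,x0:x1].astype(float); w=np.clip(im-np.percentile(im,80),0,None)
    yy,xx=np.mgrid[y0:y1,x0:x1]; return np.array([(xx*w).sum(),(yy*w).sum()])/w.sum()
E=[cen("pics/top6.png",296,186,303,193),cen("pics/top6.png",308,186,315,193)]
L=[cen("pics/top0.png",200,205,208,212),cen("pics/top0.png",213,204,220,211)]
for nm,th,c in(("E",E_,E),("L",L_,L)):
    for u in c:
        q=ray("t",u,.10)-[th[0],th[1],0]; print(nm,u,R.from_rotvec([0,0,-th[2]]).apply(q))
```

```text
[ 0.86290432 -0.03802283  0.50393491]
stubend [243.19697708 214.17911256] [281.64594235 206.89204938]
barL [243.04213652 219.88768077] [286.98054555 207.11112125]
barR [241.88579674 262.51891845] [324.37070471 208.64659288]
E [298.86486486 188.97297297] [0.0385045 0.0191833 0.1      ]
E [311.20454545 189.36363636] [ 0.03913179 -0.02109095  0.1       ]
L [204.09848485 208.09848485] [0.02767699 0.02438099 0.1       ]
L [216.22365591 207.29892473] [ 0.02841936 -0.01535999  0.1       ]
```

Run:
```python
import cv2,numpy as np
def z(f,x0,y0,x1,y1,k,n):
    a=cv2.warpAffine(cv2.imread(f),np.float32([[k,0,-k*x0],[0,k,-k*y0]]),((x1-x0)*k,(y1-y0)*k),flags=cv2.INTER_CUBIC)
    for x in range(x0,x1,5):
        cv2.line(a,((x-x0)*k,0),((x-x0)*k,8),(0,0,255),1)
        if x%10==0: cv2.putText(a,str(x),((x-x0)*k+2,12),0,.4,(0,0,255))
    for y in range(y0,y1,5):
        cv2.line(a,(0,(y-y0)*k),(8,(y-y0)*k),(0,0,255),1)
        if y%10==0: cv2.putText(a,str(y),(0,(y-y0)*k-2),0,.4,(0,0,255))
    return a
cv2.imwrite("pics/z6s.png",z("pics/scene6.png",225,208,265,274,9,"")); cv2.imwrite("pics/z6t.png",z("pics/top6.png",272,195,337,235,12,""))
```

```text
(no output)
```

View pics/z6s.png

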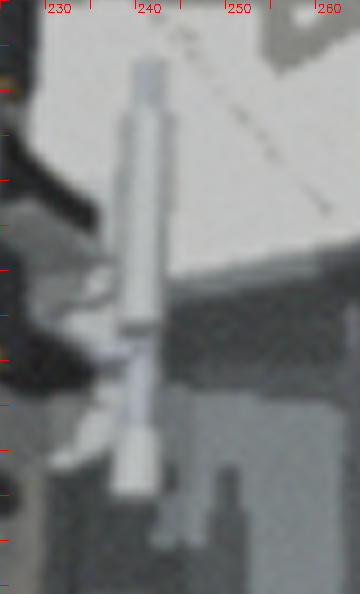

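View pics/z6t.png

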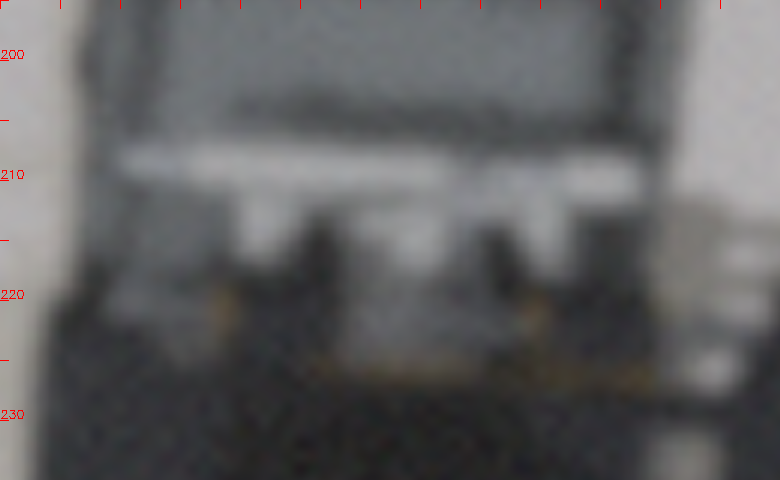

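Run:
```python
from h import *; import cv2
def tri(us,ut):
    f=lambda q:np.concatenate([proj("s",q)-us,proj("t",q)-ut]); r=least_squares(f,[.53,.13,.1]); return r.x,r.fun
def cen(f,x0,y0,x1,y1):
    im=cv2.cvtColor(cv2.imread(f),6)[y0:y1,x0:x1].astype(float); w=np.clip(im-np.percentile(im,80),0,None)
    yy,xx=np.mgrid[y0:y1,x0:x1]; return np.array([(xx*w).sum(),(yy*w).sum()])/w.sum()
s1=cen("pics/scene0.png",240,157,247,164);s2=cen("pics/scene0.png",241,168,248,175);print(s1,s2)
for us,ut in((s1,[204.1,208.1]),(s2,[216.22,207.3])):
    q,e=tri(us,ut); print(q,e)
# adapter/front corners
print(tri([213.4,158.5],[191,238]),tri([216,199.3],[238,235]))
# guard barrel ends now
print(tri([241.1,220.4],[287.7,208.4]),tri([240.1,263],[325.3,210.0]))
from bench import *
print(get_state()["position"])
```

```text
[243.48230088 160.59026549] [244.63381643 171.22318841]
[0.53416133 0.1533883  0.09825604] [-0.30635179  0.034495   -0.02471795 -0.32217115]
[0.53683706 0.11366262 0.09870018] [-0.34685848  0.03907754 -0.02848788 -0.37054504]
(array([0.43468462, 0.20422751, 0.03986748]), array([-0.2160862 ,  0.02888571, -0.02889591, -0.22145809])) (array([0.44575814, 0.04470523, 0.04974417]), array([-0.46060569,  0.06261485, -0.06839993, -0.50197447]))
(array([ 0.52683364, -0.11231631,  0.22401133]), array([ 0.15593014, -0.01855665,  0.01735833,  0.18655203])) (array([ 0.52230785, -0.22439131,  0.22549336]), array([ 0.00474629, -0.00058743,  0.00063172,  0.00600571]))
[ 0.50615003 -0.16520518  0.21953747]
```

```bash
cat >> h.py <<'E'
L_=[.5065,.131,.056]
GO=[.0174,.0071,.0018]
def gpose(th,s,n,y=0): return tool(th,s-GO[0],n+GO[1],-1,y+GO[2])
E
python3 - <<'E'
from h import *; from bench import *
st=get_state()
for s,n in((0,.1),(.01,.06)): p,r=gpose(L_,s,n); print(p); delta(st,p,r)
E
```

```text
[0.47582842 0.13108342 0.19205128]
shift cm [-3.03 29.63 -2.75] turn deg [-0.09  0.26  5.68] 5.7
[0.50444374 0.13268755 0.16241028]
shift cm [-0.17 29.79 -5.71] turn deg [-0.09  0.26  5.68] 5.7
```

```bash
python3 -m handwheel '[{"xyz":[-0.8,1.5,0.5],"angular":[0,0,0.6]},{"xyz":[-0.8,3,0.3],"angular":[0,0,0.6]},{"xyz":[-0.6,3.2,0],"angular":[0,0,0.6]},{"xyz":[-0.4,3.2,0],"angular":[0,0,0.6]},{"xyz":[-0.2,3.2,0],"angular":[0,0,0.6]}]'; python3 -m handwheel '[{"xyz":[0,3.2,0],"angular":[0,0,0.6]},{"xyz":[0,3.2,0],"angular":[0,0,0.6]},{"xyz":[0,3.2,0],"angular":[0,0,0.6]},{"xyz":[0,2.5,0],"angular":[0,0,0.6]},{"xyz":[0,0.8,0],"angular":[0,0,0]}]'
python3 - <<'E'
from h import *; from bench import *
st=get_state()
for s,n in((0,.1),(.01,.06)): p,r=gpose(L_,s,n); delta(st,p,r)
E
```

```text
time: 5.95
position: [0.5204, -0.0439, 0.2107]
tool_rot: [1.416, 0.843, -0.833]
ft_force: [-0.2, 0.1, -1.9]
grip_width: 0.407
time: 6.37
position: [0.5197, 0.1034, 0.2054]
tool_rot: [1.383, 0.89, -0.791]
ft_force: [1.4, 0.0, -1.1]
grip_width: 0.405
shift cm [-4.38  2.77 -1.34] turn deg [-0.81 -2.08 -0.27] 2.2
shift cm [-1.52  2.93 -4.3 ] turn deg [-0.81 -2.08 -0.27] 2.2
```

```bash
python3 -m handwheel '[{"xyz":[-2.5,0.3,0],"angular":[-0.5,-1.2,0]},{"xyz":[-1.5,0.7,-0.6],"angular":[-0.3,-0.8,-0.2]},{"xyz":[0,0.8,-0.5],"angular":[0,0,0]},{"xyz":[0,0,0],"angular":[0,0,0]}]'
python3 - <<'E'
from h import *; from bench import *; import cv2
st=get_state();print(st["ft_force"])
for s,n in((0,.1),(.01,.06)): p,r=gpose(L_,s,n); delta(st,p,r)
for n in("scene","top"):
    im=get_image(n); cv2.imwrite(f"pics/{n}7.png",im["pixels"])
s=cv2.imread("pics/scene7.png");t=cv2.imread("pics/top7.png")
cv2.imwrite("pics/c7.png",np.hstack([cv2.resize(s[115:215,200:280],(440,550),interpolation=2),cv2.resize(t[180:250,180:245],(360,388),interpolation=2) if 0 else cv2.resize(t[180:265,180:240],(360,550),interpolation=2)]))
E
```

```text
time: 6.7
position: [0.5018, 0.1277, 0.1891]
tool_rot: [1.371, 0.875, -0.784]
ft_force: [-0.0, -0.1, -3.2]
grip_width: 0.405
[-0.01929676 -0.11859764 -3.19195052]
shift cm [-2.6   0.34  0.29] turn deg [ 0.09 -1.37 -0.48] 1.5
shift cm [ 0.27  0.5  -2.67] turn deg [ 0.09 -1.37 -0.48] 1.5
```

View pics/c7.png

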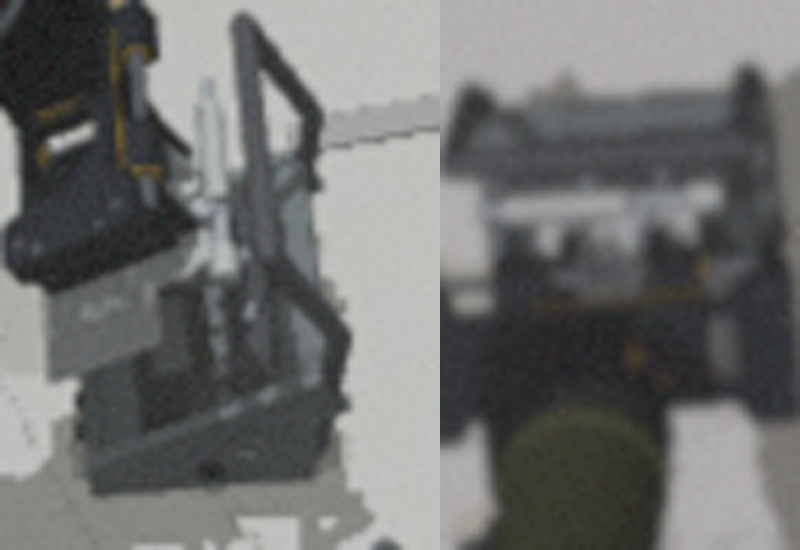

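```bash
cat >> h.py <<'E'
def gpt(st,s,n,y):
    "world point at guard coords from tool pose via GO"
    X,Y,Z=R.from_rotvec(st["tool_rot"]).as_matrix().T
    return st["position"]+Y*(GO[0]+s)+X*(GO[1]-n)-Z*(y-GO[2])
E
python3 - <<'E'
from h import *; import cv2
from bench import *
st=dict(position=np.array([0.5018,0.1277,0.1891]),tool_rot=[1.371,.875,-.784])
print(R.from_rotvec(st["tool_rot"]).as_matrix()[:,1])
for n,a in dict(stub=(0,0,.072),barL=(0,0,.056),barR=(0,0,-.056),LR=(-.114,-.006,-.075),UR=(-.03,-.006,-.075)).items(): print(n,proj("s",gpt(st,*a)),proj("t",gpt(st,*a)))
def z(f,x0,y0,x1,y1,k):
    a=cv2.warpAffine(cv2.imread(f),np.float32([[k,0,-k*x0],[0,k,-k*y0]]),((x1-x0)*k,(y1-y0)*k),flags=cv2.INTER_CUBIC)
    for x in range(x0,x1,5):
        cv2.line(a,((x-x0)*k,0),((x-x0)*k,8),(0,0,255),1)
        if x%10==0: cv2.putText(a,str(x),((x-x0)*k+2,12),0,.4,(0,0,255))
    for y in range(y0,y1,5):
        cv2.line(a,(0,(y-y0)*k),(8,(y-y0)*k),(0,0,255),1)
        if y%10==0: cv2.putText(a,str(y),(0,(y-y0)*k-2),0,.4,(0,0,255))
    return a
cv2.imwrite("pics/z7s.png",z("pics/scene7.png",200,115,270,210,6)); cv2.imwrite("pics/z7t.png",z("pics/top7.png",178,185,243,225,12))
E
```

```text
[0.87589443 0.05690401 0.47913555]
stub [236.1145927  130.40289979] [185.66882107 212.71545828]
barL [236.52092885 134.68630943] [190.85910807 212.36681222]
barR [239.52549333 166.35905224] [227.21903747 209.92441431]
LR [207.29955582 185.76910431] [236.37389422 240.53794178]
UR [231.9822031  176.43596578] [234.22081836 217.23420828]
```

View pics/z7s.png

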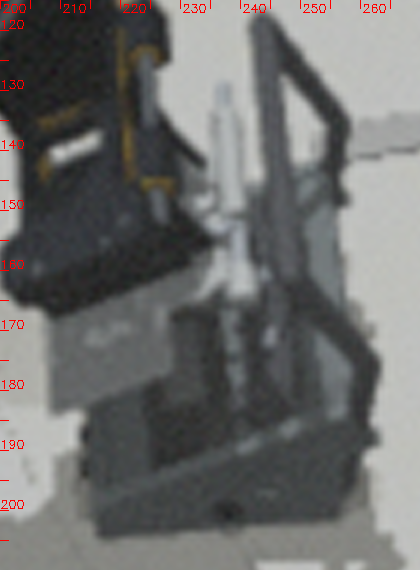

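View pics/z7t.png

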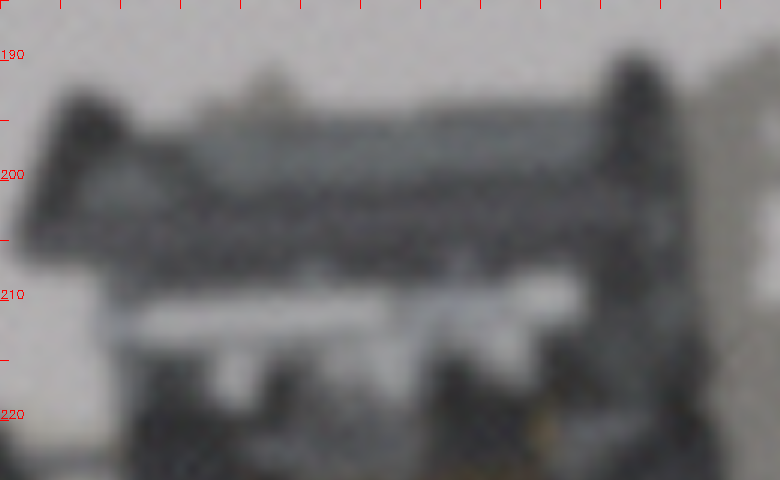

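Run:
```python
from h import *; from bench import *; import cv2
st=get_state();print(st["time"],st["position"],st["tool_rot"])
for n in("scene","top"):
    im=get_image(n); cv2.imwrite(f"pics/{n}8.png",im["pixels"]); st=get_state();print(st["time"],st["position"],st["tool_rot"],st["qd"].round(3))
for n,a in dict(stub=(0,0,.072),barL=(0,0,.056),barR=(0,0,-.056),LR=(-.114,-.006,-.075)).items(): print(n,proj("s",gpt(st,*a)),proj("t",gpt(st,*a)))
def z(f,x0,y0,x1,y1,k):
    a=cv2.warpAffine(cv2.imread(f),np.float32([[k,0,-k*x0],[0,k,-k*y0]]),((x1-x0)*k,(y1-y0)*k),flags=cv2.INTER_CUBIC)
    for x in range(x0,x1,5):
        cv2.line(a,((x-x0)*k,0),((x-x0)*k,8),(0,0,255),1)
        if x%10==0: cv2.putText(a,str(x),((x-x0)*k+2,12),0,.4,(0,0,255))
    for y in range(y0,y1,5):
        cv2.line(a,(0,(y-y0)*k),(8,(y-y0)*k),(0,0,255),1)
        if y%10==0: cv2.putText(a,str(y),(0,(y-y0)*k-2),0,.4,(0,0,255))
    return a
cv2.imwrite("pics/z8s.png",z("pics/scene8.png",222,120,272,200,7)); cv2.imwrite("pics/z8t.png",z("pics/top8.png",178,185,243,225,12))
```

```text
6.8 [0.50258288 0.12518133 0.1898728 ] [ 1.37284577  0.87130114 -0.78724344]
6.85 [0.50332085 0.1238323  0.19048851] [ 1.37462936  0.86882955 -0.7884175 ] [ 0.028 -0.007  0.018 -0.012  0.01  -0.002 -0.007]
6.9 [0.50375615 0.12295137 0.1908622 ] [ 1.37596721  0.86726013 -0.78930126] [ 0.014 -0.005  0.014 -0.005  0.005 -0.001 -0.007]
stub [236.98538056 131.31504001] [187.17111651 211.85401678]
barL [237.35006454 135.6200797 ] [192.36957926 211.55153771]
barR [240.04748042 167.46266961] [228.7908909  209.43231805]
LR [207.6772249 186.6956044] [237.64325319 240.12476771]
```

View pics/z8s.png

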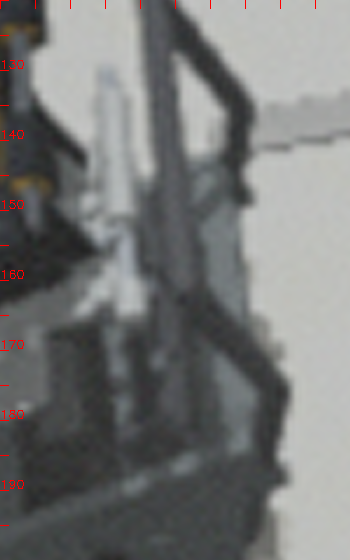

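View pics/z8t.png

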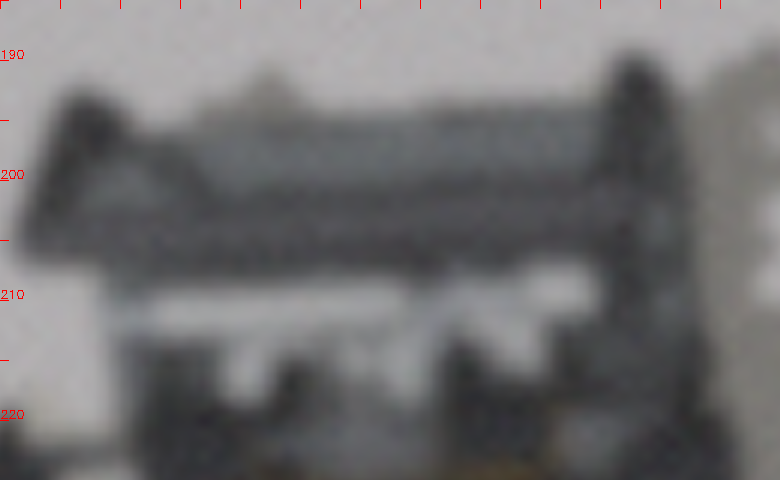

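```bash
cat >> h.py <<'E'
L_=[.5065,.1305,.056]
GO=[.019,.008,-.0025]
def rep(st,th=None):
    th=th or L_
    g=gpt(st,0,0,0); q=R.from_rotvec([0,0,-th[2]]).apply(g-[th[0],th[1],0])-[.038,0,.108]
    print("guard s %.1f n %.1f y %.1f mm"%(1000*(q@[.866,0,.5]),1000*(q@[-.5,0,.866]),1000*q[1]),"F",st["ft_force"].round(1),"grip %.1f"%(st["grip_width"]*87))
    p,r=gpose(th,.007,.03); delta(st,p,r)
E
python3 - <<'E'
from h import *; from bench import *
rep(get_state())
E
```

```text
guard s 24.6 n 83.9 y -4.9 mm F [ 0.5  0.2 -2.9] grip 35.1
shift cm [ 1.15  0.55 -5.6 ] turn deg [ 0.1  -1.23  0.  ] 1.2
```

```bash
python3 -m handwheel '[{"xyz":[0.0,0.3,-1.4],"angular":[0,-0.5,0]},{"xyz":[0.2,0.3,-1.5],"angular":[0,-0.4,0]},{"xyz":[0.4,0.2,-1.4],"angular":[0,-0.3,0]},{"xyz":[0.3,0,-0.8],"angular":[0,0,0]},{"xyz":[0,0,0],"angular":[0,0,0]}]'
python3 - <<'E'
from h import *; from bench import *
rep(get_state())
E
python3 -m handwheel '[{"xyz":[0,0.1,0],"angular":[0,0,0]}]'
python3 - <<'E'
from h import *; from bench import *
rep(get_state())
E
```

```text
time: 7.32
position: [0.5178, 0.1235, 0.1421]
tool_rot: [1.394, 0.836, -0.78]
ft_force: [-0.7, -1.0, -3.0]
grip_width: 0.4
guard s 12.6 n 35.1 y -5.5 mm F [-0.7 -1.  -3. ] grip 34.8
shift cm [-0.26  0.5  -0.72] turn deg [-0.01  0.37  0.9 ] 1.0
time: 7.4
position: [0.5182, 0.1229, 0.142]
tool_rot: [1.395, 0.835, -0.782]
ft_force: [-0.3, 0.4, -1.9]
grip_width: 0.403
guard s 12.9 n 34.9 y -6.1 mm F [-0.3  0.4 -1.9] grip 35.1
shift cm [-0.3   0.56 -0.71] turn deg [0.   0.33 1.06] 1.1
```

```bash
python3 -m handwheel '[{"xyz":[-0.2,0.4,-0.2],"angular":[0,0.2,0.5]},{"xyz":[-0.2,0.4,-0.2],"angular":[0,0.2,0.5]},{"xyz":[0,0.3,-0.2],"angular":[0,0,0.2]},{"xyz":[0,0,0],"angular":[0,0,0]}]'
python3 - <<'E'
from h import *; from bench import *; import cv2
rep(get_state())
for n in("scene","top"):
    im=get_image(n); cv2.imwrite(f"pics/{n}9.png",im["pixels"]); st=get_state();rep(st)
for n,a in dict(stub=(0,0,.072),barL=(0,0,.056),barR=(0,0,-.056),LR=(-.114,-.006,-.075)).items(): print(n,proj("s",gpt(st,*a)),proj("t",gpt(st,*a)))
def z(f,x0,y0,x1,y1,k):
    a=cv2.warpAffine(cv2.imread(f),np.float32([[k,0,-k*x0],[0,k,-k*y0]]),((x1-x0)*k,(y1-y0)*k),flags=cv2.INTER_CUBIC)
    a=cv2.convertScaleAbs(a,alpha=1.3)
    for x in range(x0,x1,5):
        cv2.line(a,((x-x0)*k,0),((x-x0)*k,8),(0,0,255),1)
        if x%10==0: cv2.putText(a,str(x),((x-x0)*k+2,12),0,.4,(0,0,255))
    for y in range(y0,y1,5):
        cv2.line(a,(0,(y-y0)*k),(8,(y-y0)*k),(0,0,255),1)
        if y%10==0: cv2.putText(a,str(y),(0,(y-y0)*k-2),0,.4,(0,0,255))
    return a
cv2.imwrite("pics/z9s.png",z("pics/scene9.png",200,125,272,207,7)); cv2.imwrite("pics/z9t.png",z("pics/top9.png",178,185,243,225,12))
E
```

```text
time: 7.73
position: [0.5159, 0.1338, 0.1386]
tool_rot: [1.385, 0.851, -0.77]
ft_force: [0.2, 0.5, -2.6]
grip_width: 0.406
guard s 9.7 n 32.8 y 5.3 mm F [ 0.2  0.5 -2.6] grip 35.3
shift cm [-0.06 -0.53 -0.37] turn deg [-0.09  0.11 -0.05] 0.1
guard s 10.0 n 33.0 y 5.2 mm F [-0.7 -0.3 -2.3] grip 34.8
shift cm [-0.08 -0.52 -0.4 ] turn deg [-0.09  0.13 -0.05] 0.2
guard s 9.9 n 32.9 y 5.0 mm F [ 0.6  0.5 -1.8] grip 35.2
shift cm [-0.08 -0.5  -0.39] turn deg [-0.08  0.12 -0.03] 0.1
stub [241.93373144 137.82635805] [185.00209012 207.95656426]
barL [242.31744528 141.99102769] [190.01775894 207.66196091]
barR [245.1481613  172.71443636] [225.15175422 205.59830933]
LR [214.59635145 191.24998022] [233.82391559 234.91077164]
```

View pics/z9s.png

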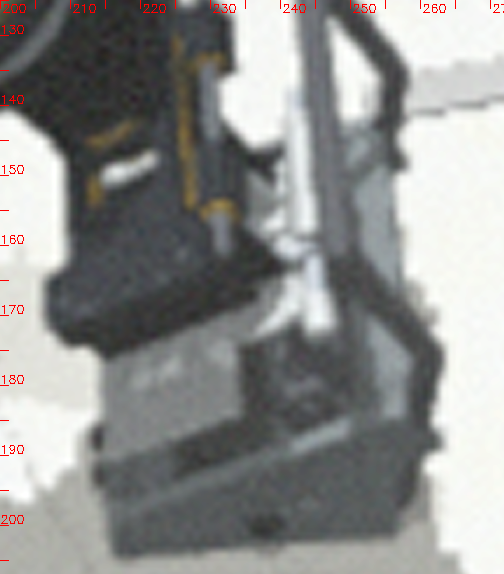

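View pics/z9t.png

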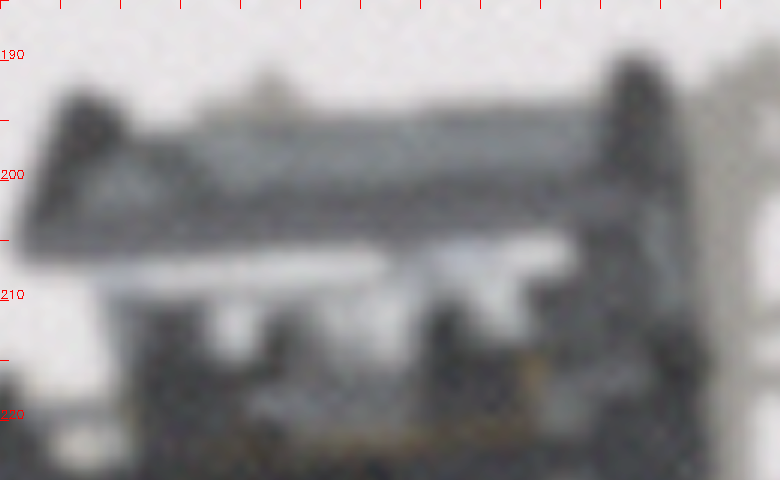

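```bash
python3 -m handwheel '[{"xyz":[0,-0.3,-0.2],"angular":[0,0,0]},{"xyz":[0.1,-0.1,-0.4],"angular":[0,0,0]},{"xyz":[0.1,0,-0.4],"angular":[0,0,0]},{"xyz":[0,0,0],"angular":[0,0,0]},{"xyz":[0,0,0],"angular":[0,0,0]}]'
python3 - <<'E'
from h import *; from bench import *; import cv2
rep(get_state())
E
```

```text
time: 8.25
position: [0.5183, 0.1293, 0.1284]
tool_rot: [1.385, 0.85, -0.769]
ft_force: [0.3, -0.4, -2.0]
grip_width: 0.408
guard s 6.4 n 22.8 y 0.6 mm F [ 0.3 -0.4 -2. ] grip 35.5
shift cm [-0.31 -0.08  0.65] turn deg [-0.08  0.18 -0.06] 0.2
```

```bash
python3 -m handwheel '[{"xyz":[0.3,0,-0.5],"angular":[0,0,0]},{"xyz":[0.3,0,-0.4],"angular":[0,0,0]},{"xyz":[0,0,0],"angular":[0,0,0]}]'
python3 - <<'E'
from h import *; from bench import *; import cv2
rep(get_state())
E
python3 -m handwheel '[{"xyz":[0.2,0,-0.35],"angular":[0,0,0]},{"xyz":[0,0,0],"angular":[0,0,0]}]'
python3 - <<'E'
from h import *; from bench import *; import cv2
rep(get_state())
E
```

```text
time: 8.5
position: [0.5249, 0.1292, 0.1185]
tool_rot: [1.385, 0.85, -0.769]
ft_force: [-0.4, -1.0, -3.1]
grip_width: 0.404
guard s 7.2 n 11.0 y 0.2 mm F [-0.4 -1.  -3.1] grip 35.2
shift cm [-0.96 -0.07  1.64] turn deg [-0.09  0.18 -0.06] 0.2
time: 8.67
position: [0.5271, 0.1291, 0.1141]
tool_rot: [1.385, 0.851, -0.77]
ft_force: [-0.1, 0.4, -3.3]
grip_width: 0.4
guard s 6.9 n 6.1 y -0.0 mm F [-0.1  0.4 -3.3] grip 34.8
shift cm [-1.19 -0.06  2.08] turn deg [-0.08  0.14 -0.05] 0.2
```

```bash
python3 -m handwheel '[{"xyz":[0.15,0,-0.25],"angular":[0,0,0]},{"xyz":[0,0,0],"angular":[0,0,0]}]'
python3 - <<'E'
from h import *; from bench import *; import cv2
rep(get_state())
E
python3 -m handwheel '[{"xyz":[0.15,0,-0.25],"angular":[0,0,0]},{"xyz":[0,0,0],"angular":[0,0,0]}]'
python3 - <<'E'
from h import *; from bench import *; import cv2
rep(get_state())
E
```

```text
time: 8.83
position: [0.5288, 0.1291, 0.1111]
tool_rot: [1.385, 0.851, -0.77]
ft_force: [-0.4, -0.5, -1.8]
grip_width: 0.402
guard s 6.9 n 2.7 y -0.1 mm F [-0.4 -0.5 -1.8] grip 35.0
shift cm [-1.35 -0.07  2.38] turn deg [-0.08  0.12 -0.05] 0.2
time: 9.0
position: [0.5296, 0.1292, 0.1109]
tool_rot: [1.384, 0.85, -0.772]
ft_force: [-1.9, -0.3, -1.2]
grip_width: 0.409
guard s 7.5 n 2.0 y -0.1 mm F [-1.9 -0.3 -1.2] grip 35.5
shift cm [-1.44 -0.07  2.41] turn deg [0.03 0.08 0.01] 0.1
```

```bash
python3 -m handwheel '[{"xyz":[-0.4,0,-0.2],"angular":[0,0,0]},{"xyz":[-0.3,0,-0.17],"angular":[0,0,0]},{"xyz":[0,0,0],"angular":[0,0,0]}]'
python3 - <<'E'
from h import *; from bench import *; import cv2
rep(get_state())
E
```

```text
time: 9.25
position: [0.5226, 0.1296, 0.1079]
tool_rot: [1.384, 0.849, -0.77]
ft_force: [0.1, 1.1, -2.5]
grip_width: 0.405
guard s -0.0 n 2.9 y 0.7 mm F [ 0.1  1.1 -2.5] grip 35.3
shift cm [-0.74 -0.11  2.7 ] turn deg [0.01 0.18 0.  ] 0.2
```

```bash
python3 -m handwheel '[{"xyz":[-0.3,-0.05,-0.2],"angular":[0,0,0]},{"xyz":[0,0,0],"angular":[0,0,0]}]'
python3 - <<'E'
from h import *; from bench import *; import cv2
rep(get_state())
E
python3 -m handwheel '[{"xyz":[-0.3,-0.05,-0.2],"angular":[0,0,0]},{"xyz":[0,0,0],"angular":[0,0,0]}]'
python3 - <<'E'
from h import *; from bench import *; import cv2
rep(get_state())
E
```

```text
time: 9.42
position: [0.519, 0.129, 0.1052]
tool_rot: [1.384, 0.849, -0.77]
ft_force: [-0.9, -0.1, -2.0]
grip_width: 0.41
guard s -4.5 n 2.4 y 0.3 mm F [-0.9 -0.1 -2. ] grip 35.6
shift cm [-0.38 -0.05  2.97] turn deg [ 0.01  0.16 -0.01] 0.2
time: 9.58
position: [0.5158, 0.1284, 0.1029]
tool_rot: [1.384, 0.849, -0.77]
ft_force: [-1.6, -0.8, -1.2]
grip_width: 0.41
guard s -8.5 n 2.0 y -0.1 mm F [-1.6 -0.8 -1.2] grip 35.7
shift cm [-0.06  0.01  3.2 ] turn deg [ 0.02  0.16 -0.02] 0.2
```

```bash
python3 -m handwheel '[{"xyz":[-0.3,0,-0.16],"angular":[0,0,0]}]'
python3 - <<'E'
from h import *; from bench import *; import cv2
rep(get_state())
E
python3 -m handwheel '[{"xyz":[-0.3,0,-0.16],"angular":[0,0,0]}]'
python3 - <<'E'
from h import *; from bench import *; import cv2
rep(get_state())
E
```

```text
time: 9.67
position: [0.5135, 0.1285, 0.1018]
tool_rot: [1.385, 0.848, -0.769]
ft_force: [-0.0, -0.5, -1.6]
grip_width: 0.405
guard s -11.0 n 2.3 y 0.2 mm F [-0.  -0.5 -1.6] grip 35.2
shift cm [ 0.18 -0.01  3.31] turn deg [-0.01  0.24 -0.02] 0.2
time: 9.75
position: [0.5102, 0.1285, 0.1]
tool_rot: [1.385, 0.848, -0.769]
ft_force: [0.1, 0.3, -2.8]
grip_width: 0.405
guard s -14.7 n 2.4 y 0.3 mm F [ 0.1  0.3 -2.8] grip 35.2
shift cm [ 0.5  -0.    3.49] turn deg [-0.01  0.23 -0.01] 0.2
```

```bash
python3 -m handwheel '[{"xyz":[-0.2,0,-0.11],"angular":[0,0,0]},{"xyz":[0,0,0],"angular":[0,0,0]}]'
python3 - <<'E'
from h import *; from bench import *; import cv2
rep(get_state())
for n in("scene","top"):
    im=get_image(n); cv2.imwrite(f"pics/{n}10.png",im["pixels"]); st=get_state();rep(st)
for n,a in dict(stub=(0,0,.072),barL=(0,0,.056),barR=(0,0,-.056),LR=(-.114,-.006,-.075)).items(): print(n,proj("s",gpt(st,*a)),proj("t",gpt(st,*a)))
def z(f,x0,y0,x1,y1,k):
    a=cv2.warpAffine(cv2.imread(f),np.float32([[k,0,-k*x0],[0,k,-k*y0]]),((x1-x0)*k,(y1-y0)*k),flags=cv2.INTER_CUBIC)
    a=cv2.convertScaleAbs(a,alpha=1.3)
    for x in range(x0,x1,5):
        cv2.line(a,((x-x0)*k,0),((x-x0)*k,8),(0,0,255),1)
        if x%10==0: cv2.putText(a,str(x),((x-x0)*k+2,12),0,.4,(0,0,255))
    for y in range(y0,y1,5):
        cv2.line(a,(0,(y-y0)*k),(8,(y-y0)*k),(0,0,255),1)
        if y%10==0: cv2.putText(a,str(y),(0,(y-y0)*k-2),0,.4,(0,0,255))
    return a
cv2.imwrite("pics/z10s.png",z("pics/scene10.png",200,125,272,207,7)); cv2.imwrite("pics/z10t.png",z("pics/top10.png",178,185,243,225,12))
E
```

```text
time: 9.92
position: [0.5096, 0.1286, 0.1002]
tool_rot: [1.387, 0.846, -0.766]
ft_force: [-0.1, -0.2, -3.7]
grip_width: 0.403
guard s -15.2 n 2.9 y 0.4 mm F [-0.1 -0.2 -3.7] grip 35.1
shift cm [ 0.57 -0.01  3.47] turn deg [-0.08  0.48 -0.02] 0.5
guard s -15.3 n 2.9 y 0.5 mm F [ 0.8 -0.7 -1.8] grip 35.1
shift cm [ 0.58 -0.01  3.48] turn deg [-0.07  0.45 -0.02] 0.5
guard s -15.3 n 2.9 y 0.5 mm F [ 0.4 -0.8 -1.4] grip 35.3
shift cm [ 0.58 -0.02  3.48] turn deg [-0.07  0.44 -0.03] 0.4
stub [240.17157689 146.57698526] [188.35103066 210.36374997]
barL [240.53409908 150.68955919] [193.24083831 210.07701575]
barR [243.20498776 180.98902043] [227.49406554 208.0684352 ]
LR [213.62558006 198.8536176 ] [235.88217789 236.47644471]
```

View pics/z10s.png

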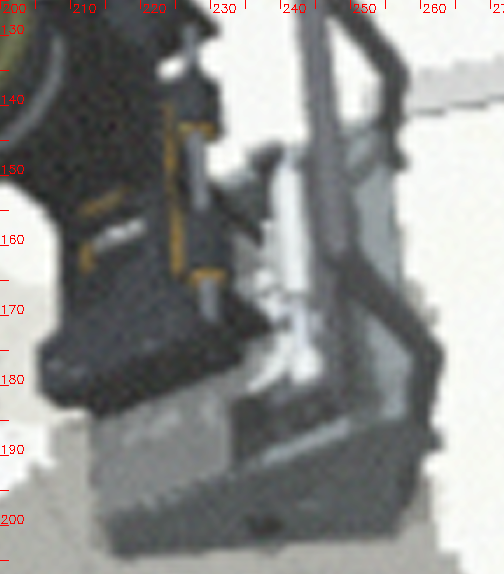

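View pics/z10t.png

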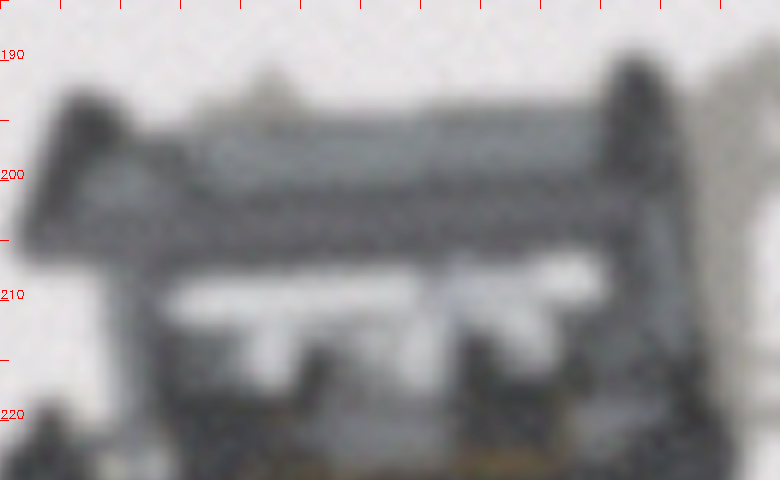

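```bash
python3 -m handwheel '[{"xyz":[-0.35,0,-0.2],"angular":[0,0,0]}]'
python3 - <<'E'
from h import *; from bench import *; import cv2
rep(get_state())
E
python3 -m handwheel '[{"xyz":[-0.4,0,-0.25],"angular":[0,0,0]}]'
python3 - <<'E'
from h import *; from bench import *; import cv2
st=get_state();rep(st);print(st["torque"])
E
```

```text
time: 10.1
position: [0.5088, 0.129, 0.1004]
tool_rot: [1.39, 0.843, -0.761]
ft_force: [14.7, -3.2, -1.4]
grip_width: 0.406
guard s -15.7 n 3.6 y 0.9 mm F [14.7 -3.2 -1.4] grip 35.4
shift cm [ 0.65 -0.05  3.45] turn deg [-0.17  0.79 -0.04] 0.8
time: 10.18
position: [0.5084, 0.1292, 0.1011]
tool_rot: [1.394, 0.837, -0.754]
ft_force: [12.6, -3.6, -0.5]
grip_width: 0.409
guard s -15.6 n 4.5 y 1.1 mm F [12.6 -3.6 -0.5] grip 35.5
shift cm [ 0.68 -0.07  3.38] turn deg [-0.29  1.24 -0.04] 1.3
[-0.77097261 -1.67868469 -0.51930739]
```

```bash
python3 -m handwheel '[{"xyz":[0,0,-0.3],"angular":[-0.2,1.2,0]},{"xyz":[-0.05,0,-0.2],"angular":[0,0.3,0]}]'
python3 - <<'E'
from h import *; from bench import *; import cv2
st=get_state();rep(st);print(st["torque"])
E
```

```text
time: 10.35
position: [0.5102, 0.1297, 0.0991]
tool_rot: [1.386, 0.852, -0.77]
ft_force: [-8.9, -1.8, 12.1]
grip_width: 0.406
guard s -15.2 n 1.5 y 1.5 mm F [-8.9 -1.8 12.1] grip 35.3
shift cm [ 0.5  -0.12  3.58] turn deg [-0.17  0.06 -0.03] 0.2
[-0.72166927  0.69036975 -0.55286693]
```

```bash
python3 -m handwheel '[{"xyz":[-0.2,-0.05,-0.1],"angular":[0,0,0]}]'
python3 - <<'E'
from h import *; from bench import *; import cv2
st=get_state();rep(st)
E
python3 -m handwheel '[{"xyz":[-0.05,0,-0.05],"angular":[0,0,0]},{"xyz":[0,0,0],"angular":[0,0,0]}]' 4.6 20
python3 - <<'E'
from h import *; from bench import *; import cv2
st=get_state();rep(st)
E
```

```text
time: 10.43
position: [0.5096, 0.1296, 0.0995]
tool_rot: [1.387, 0.851, -0.768]
ft_force: [5.3, -0.3, 0.6]
grip_width: 0.404
guard s -15.4 n 2.2 y 1.4 mm F [ 5.3 -0.3  0.6] grip 35.2
shift cm [ 0.56 -0.11  3.54] turn deg [-0.21  0.19 -0.05] 0.3
time: 10.6
position: [0.5097, 0.1293, 0.0996]
tool_rot: [1.387, 0.85, -0.768]
ft_force: [2.4, -1.7, -1.3]
grip_width: 0.481
guard s -15.3 n 2.2 y 1.1 mm F [ 2.4 -1.7 -1.3] grip 41.9
shift cm [ 0.55 -0.08  3.53] turn deg [-0.17  0.26 -0.05] 0.3
```

```bash
python3 -m handwheel '[{"xyz":[0,0,0],"angular":[0,0,0]},{"xyz":[0,0,0],"angular":[0,0,0]},{"xyz":[0,0,0],"angular":[0,0,0]},{"xyz":[0,0,0],"angular":[0,0,0]},{"xyz":[0,0,0],"angular":[0,0,0]}]' 8.4 20
python3 - <<'E'
from h import *; from bench import *; import cv2
st=get_state();rep(st)
for n in("scene","top"):
    im=get_image(n); cv2.imwrite(f"pics/{n}11.png",im["pixels"])
def z(f,x0,y0,x1,y1,k):
    a=cv2.warpAffine(cv2.imread(f),np.float32([[k,0,-k*x0],[0,k,-k*y0]]),((x1-x0)*k,(y1-y0)*k),flags=cv2.INTER_CUBIC)
    return cv2.convertScaleAbs(a,alpha=1.3)
cv2.imwrite("pics/z11.png",np.hstack([z("pics/scene11.png",210,130,265,207,7),z("pics/top11.png",180,185,240,262,6)[:539] if 0 else cv2.resize(z("pics/top11.png",180,188,240,233,12),(385,539))]))
E
```

```text
time: 11.02
position: [0.508, 0.1291, 0.0977]
tool_rot: [1.386, 0.852, -0.771]
ft_force: [0.1, -0.8, -0.1]
grip_width: 0.818
guard s -17.8 n 1.4 y 1.0 mm F [ 0.1 -0.8 -0.1] grip 71.2
shift cm [ 0.72 -0.06  3.72] turn deg [-0.16  0.03 -0.  ] 0.2
```

View pics/z11.png

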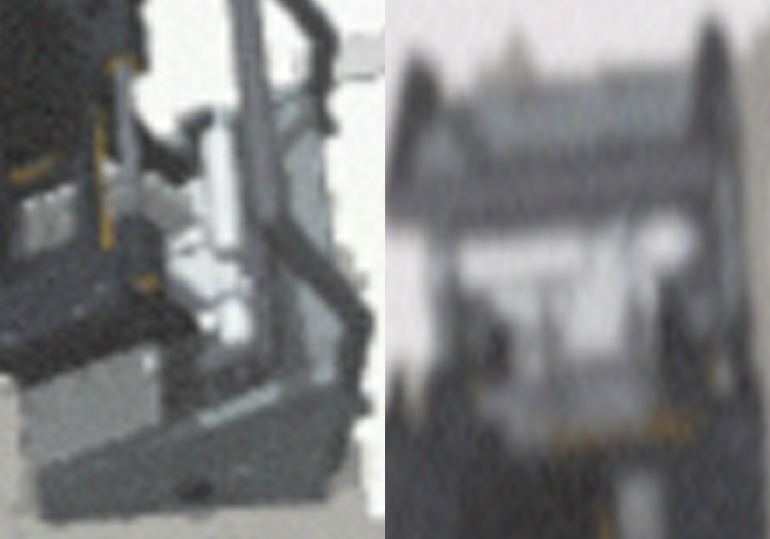

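```bash
python3 -m handwheel '[{"xyz":[0,0,0],"angular":[0,0,0]},{"xyz":[-0.5,0,0.9],"angular":[0,0,0]},{"xyz":[-0.9,0,1.6],"angular":[0,0,0]},{"xyz":[-1.5,0,2.2],"angular":[0,0,0]},{"xyz":[-2,0,2.5],"angular":[0,0,0]}]' 8.6
python3 -m handwheel '[{"xyz":[-2,0,2.5],"angular":[0,0,0]},{"xyz":[-2,-2,2.5],"angular":[0,0,0]},{"xyz":[-2,-2.5,2],"angular":[0,0,0]},{"xyz":[-2,-2.5,2],"angular":[0,0,0]},{"xyz":[-1,-2.5,1],"angular":[0,0,0]}]'
python3 - <<'E'
from h import *; from bench import *; import cv2
for n in("scene","top"):
    im=get_image(n); cv2.imwrite(f"pics/{n}12.png",im["pixels"])
def z(f,x0,y0,x1,y1,k):
    a=cv2.warpAffine(cv2.imread(f),np.float32([[k,0,-k*x0],[0,k,-k*y0]]),((x1-x0)*k,(y1-y0)*k),flags=cv2.INTER_CUBIC)
    return cv2.convertScaleAbs(a,alpha=1.3)
cv2.imwrite("pics/z12.png",np.hstack([z("pics/scene12.png",210,130,265,207,7),cv2.resize(z("pics/top12.png",180,188,240,243,12),(390,539))]))
E
```

```text
time: 11.53
position: [0.4737, 0.1296, 0.1448]
tool_rot: [1.378, 0.863, -0.793]
ft_force: [1.1, -0.4, 0.4]
grip_width: 0.987
time: 11.95
position: [0.4657, 0.1215, 0.1507]
tool_rot: [1.317, 0.916, -0.812]
ft_force: [1.1, 1.1, 0.2]
grip_width: 0.986
```

View pics/z12.png

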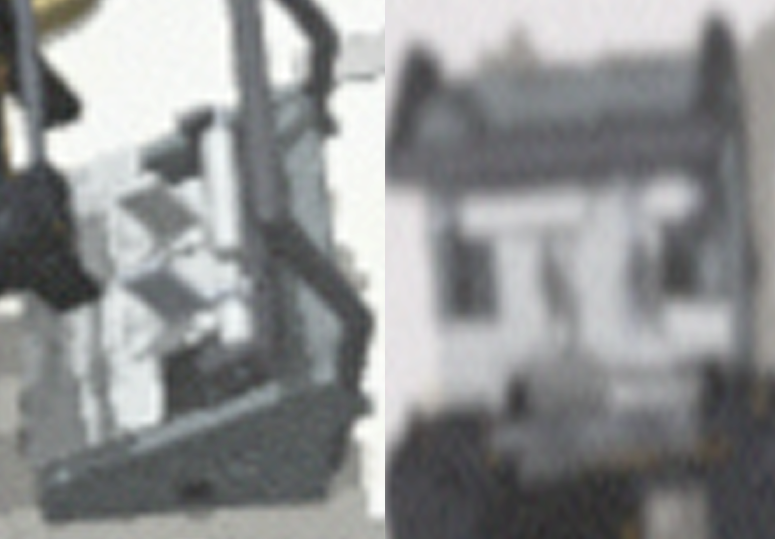

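View pics/scene12.png

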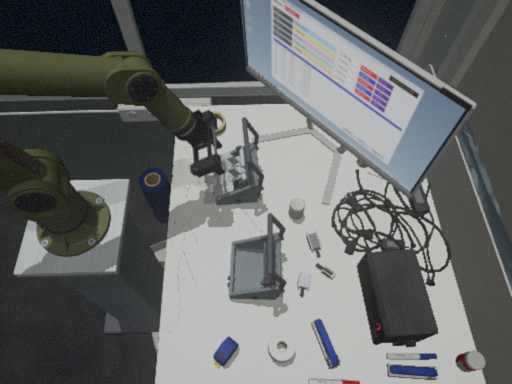

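```bash
python3 -m handwheel '[{"xyz":[0,0,1.5],"angular":[0,0,0]},{"xyz":[0,0,2],"angular":[0,2,0]},{"xyz":[0,0,2.5],"angular":[0,3,0]},{"xyz":[0,-1.5,2.5],"angular":[0,3,0]},{"xyz":[0,-2,2.5],"angular":[0,3,0]}]'
python3 -m handwheel '[{"xyz":[0,-3,1.5],"angular":[0,3,0]},{"xyz":[0,-3,1],"angular":[0,3,0]},{"xyz":[0,-3,0.5],"angular":[0,3,0]},{"xyz":[0,-3,0],"angular":[0,0,0]},{"xyz":[0,-3,0],"angular":[0,0,0]}]'
python3 - <<'E'
from h import *; from bench import *; import cv2
for n in("scene","top"):
    im=get_image(n); cv2.imwrite(f"pics/{n}13.png",im["pixels"])
def z(f,x0,y0,x1,y1,k):
    a=cv2.warpAffine(cv2.imread(f),np.float32([[k,0,-k*x0],[0,k,-k*y0]]),((x1-x0)*k,(y1-y0)*k),flags=cv2.INTER_CUBIC)
    return cv2.convertScaleAbs(a,alpha=1.3)
cv2.imwrite("pics/z13.png",np.hstack([z("pics/scene13.png",210,130,265,207,7),cv2.resize(z("pics/top13.png",180,188,240,243,12),(390,539))]))
print(get_state()["qd"].round(3))
E
```

```text
time: 12.47
position: [0.4657, 0.0724, 0.2535]
tool_rot: [1.249, 1.058, -0.997]
ft_force: [0.9, -0.1, 0.7]
grip_width: 0.99
time: 12.88
position: [0.4698, -0.0847, 0.2928]
tool_rot: [1.192, 1.171, -1.113]
ft_force: [-0.2, 0.7, -0.5]
grip_width: 0.985
[-0.034 -0.009 -0.086  0.021 -0.06   0.006 -0.051]
```

View pics/z13.png

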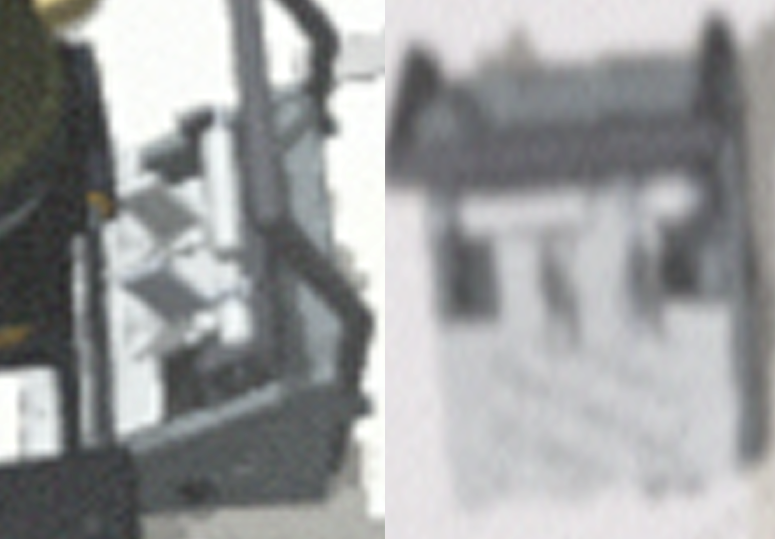

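```bash
python3 -m handwheel '[{"xyz":[0,-3,0],"angular":[0,0,0]},{"xyz":[0,-3,0],"angular":[0,0,0]},{"xyz":[-1,-3,0],"angular":[0,0,0]},{"xyz":[0,-3,0],"angular":[0,0,0]},{"xyz":[0,0,0],"angular":[0,0,0]}]'
python3 - <<'E'
from h import *; from bench import *; import cv2
for n in("scene","top"):
    im=get_image(n); cv2.imwrite(f"pics/{n}14.png",im["pixels"])
def z(f,x0,y0,x1,y1,k):
    a=cv2.warpAffine(cv2.imread(f),np.float32([[k,0,-k*x0],[0,k,-k*y0]]),((x1-x0)*k,(y1-y0)*k),flags=cv2.INTER_CUBIC)
    return cv2.convertScaleAbs(a,alpha=1.3)
cv2.imwrite("pics/z14.png",np.hstack([z("pics/scene14.png",212,137,262,205,8),z("pics/scene0.png",230,215,280,283,8)]))
cv2.imwrite("pics/z14t.png",np.hstack([z("pics/top14.png",183,190,242,240,6),z("pics/top0.png",275,173,334,223,6)]))
E
```

```text
time: 13.4
position: [0.4566, -0.2155, 0.291]
tool_rot: [1.202, 1.159, -1.132]
ft_force: [-1.0, -0.6, -0.8]
grip_width: 0.987
```

View pics/z14.png

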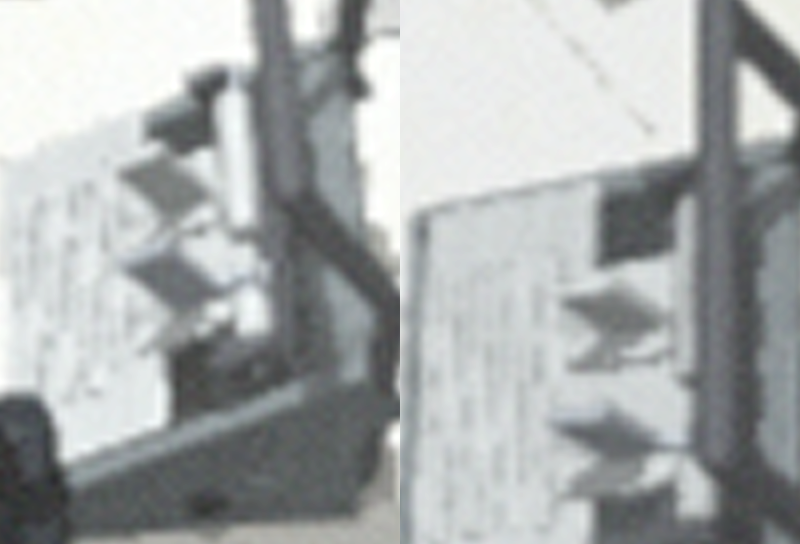

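View pics/z14t.png

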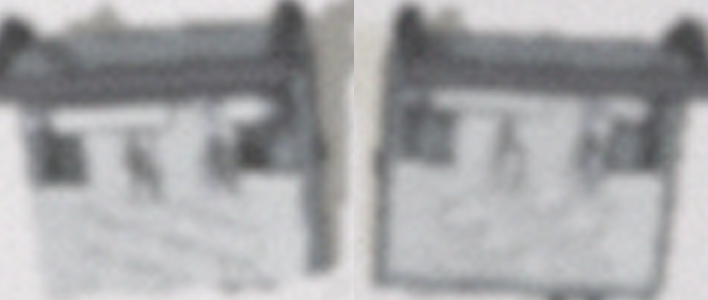

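Run:
```python
from h import *
up=np.array([.866,0,.5]);no=np.array([-.5,0,.866])
for th,o in((E_,0),(L_,-.012)):
    for py in (-.029,-.023,-.015):
        a=[proj(c,jig(th,np.array([.038,y,.108])+up*(o-.034)+no*.042)) for c in "st" for y in(.015,py)]
        print(py,a[0],a[1],"scene dy %.1f top dx %.1f"%(a[1][1]-a[0][1],a[3][0]-a[2][0]))
```

```text
-0.029 [248.77170182 251.38132522] [248.36350422 267.25930873] scene dy 15.9 top dx 13.7
-0.023 [248.77170182 251.38132522] [248.42017185 265.05506329] scene dy 13.7 top dx 11.9
-0.015 [248.77170182 251.38132522] [248.49522834 262.13553193] scene dy 10.8 top dx 9.4
-0.029 [226.29729117 159.26677922] [227.08599424 171.37670547] scene dy 12.1 top dx 13.6
-0.023 [226.29729117 159.26677922] [226.97676117 169.69951609] scene dy 10.4 top dx 11.8
-0.015 [226.29729117 159.26677922] [226.83195382 167.47611109] scene dy 8.2 top dx 9.3
```

```bash
cat >> h.py <<'E'
L_=[.5040,.1275,.043]
def rep2(st,s,n,y=0,th=None):
    th=th or L_
    g=gpt(st,0,0,0); q=R.from_rotvec([0,0,-th[2]]).apply(g-[th[0],th[1],0])-[.038,0,.108]
    print("guard s %.1f n %.1f y %.1f mm"%(1000*(q@[.866,0,.5]),1000*(q@[-.5,0,.866]),1000*q[1]),"F",st["ft_force"].round(1),"T",st["torque"].round(2),"grip %.1f"%(st["grip_width"]*87))
    p,r=gpose(th,s,n,y); delta(st,p,r)
E
python3 - <<'E'
from h import *; from bench import *
rep2(get_state(),-.012,.10,0)
st=dict(position=np.array([0.5096,0.1296,0.0995]),tool_rot=np.array([1.387,.851,-.768]),ft_force=np.zeros(3),torque=np.zeros(3),grip_width=0)
print("last release:");rep2(st,-.012,0)
E
```

```text
guard s 19.5 n 192.3 y -332.7 mm F [0.5 1.  0.7] T [0.11 0.1  0.04] grip 85.9
shift cm [  0.37  33.31 -10.48] turn deg [  1.99 -25.6    0.03] 25.7
last release:
guard s -13.2 n 0.9 y 4.6 mm F [0. 0. 0.] T [0. 0. 0.] grip 0.0
shift cm [ 0.17 -0.43 -0.01] turn deg [-0.19  0.2  -0.81] 0.9
```

```bash
python3 -m handwheel '[{"xyz":[0,2,0],"angular":[0,0,0]},{"xyz":[0,3.2,0],"angular":[0,0,0]},{"xyz":[0,3.2,0],"angular":[0.3,-3,0]},{"xyz":[0,3.2,0],"angular":[0.3,-3,0]},{"xyz":[0,3.2,0],"angular":[0.3,-3,0]}]'
python3 -m handwheel '[{"xyz":[0,3.2,-0.5],"angular":[0.3,-3,0]},{"xyz":[0,3.2,-0.5],"angular":[0.3,-3,0]},{"xyz":[0,3.2,-0.5],"angular":[0.3,-3,0]},{"xyz":[0,3,-0.5],"angular":[0,-3,0]},{"xyz":[0,2,-0.5],"angular":[0,-2,0]}]'
python3 - <<'E'
from h import *; from bench import *
rep2(get_state(),-.012,.10,0)
E
```

```text
time: 13.92
position: [0.458, -0.057, 0.2888]
tool_rot: [1.285, 1.049, -1.013]
ft_force: [-5.9, 2.7, 16.9]
grip_width: 0.988
time: 14.33
position: [0.5031, 0.0904, 0.2552]
tool_rot: [1.354, 0.912, -0.868]
ft_force: [0.1, 0.5, -0.7]
grip_width: 0.987
guard s 56.6 n 137.9 y -34.7 mm F [ 0.1  0.5 -0.7] T [ 0.03  0.49 -0.02] grip 85.9
shift cm [-4.18  3.28 -6.92] turn deg [ 0.59 -5.83  0.4 ] 5.9
```

```bash
python3 -m handwheel '[{"xyz":[-3,0.5,-0.5],"angular":[0.3,-2,0]},{"xyz":[-1.5,1,-1.5],"angular":[0.3,-2,0.2]},{"xyz":[-0.5,1,-2],"angular":[0,-1.8,0.2]},{"xyz":[0,0.5,-2],"angular":[0,0,0]},{"xyz":[0,0,0],"angular":[0,0,0]}]'
python3 - <<'E'
from h import *; from bench import *
rep2(get_state(),-.012,.05,0)
E
```

```text
time: 14.75
position: [0.4884, 0.1419, 0.1793]
tool_rot: [1.364, 0.896, -0.805]
ft_force: [-1.0, -0.6, -1.0]
grip_width: 0.986
guard s 8.2 n 79.3 y 18.0 mm F [-1.  -0.6 -1. ] T [-0.05  0.6  -0.  ] grip 85.8
shift cm [-0.21 -1.76 -3.65] turn deg [-0.01 -2.94 -1.21] 3.2
```

```bash
python3 -m handwheel '[{"xyz":[-0.2,-0.8,-0.6],"angular":[0,-1.4,-0.6]},{"xyz":[0,-0.6,-1],"angular":[0,-1.4,-0.6]},{"xyz":[0,-0.2,-1],"angular":[0,0,0]},{"xyz":[0,0,-0.3],"angular":[0,0,0]},{"xyz":[0,0,0],"angular":[0,0,0]}]'
python3 - <<'E'
from h import *; from bench import *
rep2(get_state(),-.012,.02,0)
E
```

```text
time: 15.17
position: [0.4857, 0.1307, 0.1502]
tool_rot: [1.385, 0.848, -0.779]
ft_force: [-0.1, 0.1, -0.7]
grip_width: 0.985
guard s -8.6 n 56.6 y 6.6 mm F [-0.1  0.1 -0.7] T [0.02 0.65 0.01] grip 85.7
shift cm [ 1.56 -0.58 -3.34] turn deg [ 0.07 -0.09 -0.37] 0.4
```

```bash
python3 -m handwheel '[{"xyz":[0.3,-0.3,-0.7],"angular":[0,0,-0.2]},{"xyz":[0.5,-0.2,-1],"angular":[0,0,-0.2]},{"xyz":[0.5,-0.1,-1],"angular":[0,0,0]},{"xyz":[0.2,0,-0.4],"angular":[0,0,0]},{"xyz":[0,0,0],"angular":[0,0,0]}]'
python3 - <<'E'
from h import *; from bench import *
rep2(get_state(),-.012,.002,0)
E
```

```text
time: 15.58
position: [0.5056, 0.1252, 0.1226]
tool_rot: [1.395, 0.838, -0.78]
ft_force: [-0.1, 0.6, 0.3]
grip_width: 0.992
guard s -5.2 n 22.9 y 0.0 mm F [-0.1  0.6  0.3] T [-0.04  0.61 -0.06] grip 86.3
shift cm [ 0.46  0.01 -2.14] turn deg [-0.11  0.29  0.16] 0.3
```

```bash
python3 -m handwheel '[{"xyz":[0.1,0,-0.6],"angular":[0,0,0.1]},{"xyz":[0.2,0,-0.8],"angular":[0,0.2,0]},{"xyz":[0.1,0,-0.4],"angular":[0,0,0]},{"xyz":[0,0,0],"angular":[0,0,0]}]'
python3 - <<'E'
from h import *; from bench import *
rep2(get_state(),-.012,.002,0)
E
```

```text
time: 15.92
position: [0.5114, 0.1254, 0.1047]
tool_rot: [1.395, 0.841, -0.78]
ft_force: [-0.2, -0.3, 0.1]
grip_width: 0.989
guard s -9.2 n 4.6 y 0.1 mm F [-0.2 -0.3  0.1] T [0.   0.57 0.04] grip 86.0
shift cm [-0.11 -0.02 -0.36] turn deg [-0.17  0.2   0.1 ] 0.3
```

```bash
python3 -m handwheel '[{"xyz":[-0.2,0,-0.4],"angular":[-0.1,0.2,0]},{"xyz":[0,0,0],"angular":[0,0,0]},{"xyz":[0,0,0],"angular":[0,0,0]},{"xyz":[0,0,0],"angular":[0,0,0]},{"xyz":[0,0,0],"angular":[0,0,0]}]' 3.2 50
python3 -m handwheel '[{"xyz":[0,0,0],"angular":[0,0,0]},{"xyz":[0,0.1,0],"angular":[0,0,0]},{"xyz":[0,0.1,0],"angular":[0,0,0]},{"xyz":[0,0,0],"angular":[0,0,0]}]'
python3 - <<'E'
from h import *; from bench import *
rep2(get_state(),-.012,.002,0)
E
```

```text
time: 16.33
position: [0.509, 0.1257, 0.1003]
tool_rot: [1.392, 0.843, -0.783]
ft_force: [0.1, -0.3, 0.0]
grip_width: 0.7
time: 16.67
position: [0.5089, 0.1288, 0.1008]
tool_rot: [1.392, 0.844, -0.782]
ft_force: [-0.1, 1.6, -0.7]
grip_width: 0.413
guard s -13.2 n 2.3 y 3.6 mm F [-0.1  1.6 -0.7] T [0.2  0.64 0.04] grip 36.0
shift cm [ 0.13 -0.36  0.03] turn deg [-0.12  0.02  0.02] 0.1
```

```bash
python3 -m handwheel '[{"xyz":[0.1,-0.25,0.05],"angular":[0,0,0]},{"xyz":[0,-0.1,0],"angular":[0,0,0]}]'
python3 - <<'E'
from h import *; from bench import *
rep2(get_state(),-.012,.002,0)
E
python3 -m handwheel '[{"xyz":[-0.3,0,-0.2],"angular":[0,0,0]},{"xyz":[-0.25,0,-0.2],"angular":[0,0,0]}]'
python3 - <<'E'
from h import *; from bench import *
rep2(get_state(),-.012,.002,0)
E
```

```text
time: 16.83
position: [0.5095, 0.1266, 0.1013]
tool_rot: [1.392, 0.845, -0.781]
ft_force: [-1.1, 2.4, -0.1]
grip_width: 0.404
guard s -12.5 n 2.5 y 1.4 mm F [-1.1  2.4 -0.1] T [0.27 0.88 0.16] grip 35.1
shift cm [ 0.08 -0.13 -0.02] turn deg [-0.16 -0.01 -0.08] 0.2
time: 17.0
position: [0.5085, 0.1267, 0.1013]
tool_rot: [1.398, 0.839, -0.773]
ft_force: [7.5, 0.2, -0.8]
grip_width: 0.41
guard s -13.3 n 3.1 y 1.5 mm F [ 7.5  0.2 -0.8] T [-0.39 -0.74 -0.44] grip 35.6
shift cm [ 0.18 -0.15 -0.01] turn deg [-0.33  0.56 -0.04] 0.7
```

```bash
python3 -m handwheel '[{"xyz":[-0.2,0,-0.2],"angular":[0,0.4,-1.2]}]'
python3 - <<'E'
from h import *; from bench import *
rep2(get_state(),-.012,.002,0)
E
python3 -m handwheel '[{"xyz":[-0.2,0,-0.2],"angular":[0,0.3,-1.2]}]'
python3 - <<'E'
from h import *; from bench import *
rep2(get_state(),-.012,.002,0)
E
```

```text
time: 17.08
position: [0.5085, 0.1268, 0.1012]
tool_rot: [1.409, 0.828, -0.79]
ft_force: [4.7, 1.1, -0.3]
grip_width: 0.405
guard s -13.3 n 3.0 y 1.1 mm F [ 4.7  1.1 -0.3] T [ 0.02 -0.3   0.5 ] grip 35.2
shift cm [ 0.17 -0.15 -0.  ] turn deg [-0.4   0.46  1.15] 1.3
time: 17.17
position: [0.5091, 0.1271, 0.1015]
tool_rot: [1.42, 0.814, -0.804]
ft_force: [7.6, -0.2, -0.1]
grip_width: 0.403
guard s -12.7 n 3.0 y 1.0 mm F [ 7.6 -0.2 -0.1] T [-0.03 -0.71  0.7 ] grip 35.0
shift cm [ 0.12 -0.18 -0.03] turn deg [-0.45  0.5   2.3 ] 2.4
```

```bash
python3 -m handwheel '[{"xyz":[0,0,-0.3],"angular":[-0.4,0.5,1.6]},{"xyz":[0,0,-0.2],"angular":[0,0.2,0]}]'
python3 - <<'E'
from h import *; from bench import *
rep2(get_state(),-.012,.002,0)
E
```

```text
time: 17.33
position: [0.51, 0.1274, 0.1009]
tool_rot: [1.397, 0.834, -0.793]
ft_force: [-29.3, -2.1, 30.9]
grip_width: 0.408
guard s -12.2 n 1.8 y 1.8 mm F [-29.3  -2.1  30.9] T [ 0.15  2.9  -0.15] grip 35.5
shift cm [ 0.02 -0.21  0.02] turn deg [ 0.01 -0.    0.78] 0.8
```

```bash
python3 -m handwheel '[{"xyz":[-0.15,0,0.05],"angular":[0,0,0]}]'
python3 - <<'E'
from h import *; from bench import *
rep2(get_state(),-.012,.002,0)
E
python3 -m handwheel '[{"xyz":[-0.2,0,-0.12],"angular":[0,0,0]}]'
python3 - <<'E'
from h import *; from bench import *
rep2(get_state(),-.012,.002,0)
E
```

```text
time: 17.42
position: [0.5086, 0.1271, 0.1022]
tool_rot: [1.398, 0.833, -0.793]
ft_force: [2.2, 0.4, -3.2]
grip_width: 0.406
guard s -12.8 n 3.7 y 1.6 mm F [ 2.2  0.4 -3.2] T [0.   0.37 0.15] grip 35.3
shift cm [ 0.16 -0.19 -0.1 ] turn deg [0.02 0.03 0.81] 0.8
time: 17.5
position: [0.5079, 0.1271, 0.1024]
tool_rot: [1.398, 0.831, -0.79]
ft_force: [7.9, -1.1, -1.4]
grip_width: 0.405
guard s -13.3 n 4.3 y 1.6 mm F [ 7.9 -1.1 -1.4] T [-0.21 -0.84  0.21] grip 35.2
shift cm [ 0.24 -0.18 -0.12] turn deg [0.01 0.23 0.77] 0.8
```

```bash
python3 -m handwheel '[{"xyz":[0,0,-0.2],"angular":[0,0.2,0.2]}]'
python3 - <<'E'
from h import *; from bench import *
rep2(get_state(),-.012,.002,0)
E
python3 -m handwheel '[{"xyz":[-0.05,0,-0.15],"angular":[0,0,0]}]'
python3 - <<'E'
from h import *; from bench import *
rep2(get_state(),-.012,.002,0)
E
```

```text
time: 17.58
position: [0.5088, 0.1271, 0.1014]
tool_rot: [1.396, 0.835, -0.787]
ft_force: [1.8, 0.7, 0.1]
grip_width: 0.406
guard s -13.0 n 3.0 y 1.7 mm F [1.8 0.7 0.1] T [-0.07  0.17  0.07] grip 35.3
shift cm [ 0.15 -0.18 -0.02] turn deg [0.01 0.2  0.52] 0.6
time: 17.67
position: [0.5092, 0.127, 0.1006]
tool_rot: [1.397, 0.833, -0.785]
ft_force: [-1.9, -0.3, 8.6]
grip_width: 0.406
guard s -13.0 n 2.1 y 1.6 mm F [-1.9 -0.3  8.6] T [-0.19  0.18  0.07] grip 35.3
shift cm [ 0.1  -0.17  0.05] turn deg [-0.02  0.32  0.51] 0.6
```

```bash
python3 -m handwheel '[{"xyz":[-0.1,0,-0.05],"angular":[0,0,0]}]' 4.6 20
python3 - <<'E'
from h import *; from bench import *
rep2(get_state(),-.012,.002,0)
E
python3 -m handwheel '[{"xyz":[-0.03,0,-0.02],"angular":[0,0,0]},{"xyz":[-0.03,0,-0.02],"angular":[0,0,0]},{"xyz":[0,0,0],"angular":[0,0,0]}]' 5.2 20
python3 - <<'E'
from h import *; from bench import *; import cv2
rep2(get_state(),-.012,.002,0)
for n in("scene","top"):
    im=get_image(n); cv2.imwrite(f"pics/{n}15.png",im["pixels"])
rep2(get_state(),-.012,.002,0)
E
```

```text
time: 17.75
position: [0.5091, 0.1263, 0.1006]
tool_rot: [1.397, 0.832, -0.784]
ft_force: [4.7, -4.2, 1.7]
grip_width: 0.432
guard s -13.1 n 2.2 y 0.9 mm F [ 4.7 -4.2  1.7] T [-0.93 -0.4  -0.25] grip 37.6
shift cm [ 0.11 -0.11  0.05] turn deg [0.02 0.41 0.52] 0.7
time: 18.0
position: [0.5097, 0.1224, 0.1005]
tool_rot: [1.396, 0.827, -0.788]
ft_force: [0.4, -2.3, 2.6]
grip_width: 0.576
guard s -12.8 n 1.9 y -3.1 mm F [ 0.4 -2.3  2.6] T [-0.42  0.13 -0.07] grip 50.1
shift cm [0.06 0.29 0.06] turn deg [0.21 0.45 0.76] 0.9
guard s -13.4 n 1.8 y -2.8 mm F [ 0.8 -3.2  0.7] T [-0.58  0.22 -0.22] grip 51.2
shift cm [0.1  0.26 0.1 ] turn deg [0.18 0.39 0.77] 0.9
```

```bash
python3 -m handwheel '[{"xyz":[0,0,0],"angular":[0,0,0]},{"xyz":[0,0,0],"angular":[0,0,0]},{"xyz":[0,0,0],"angular":[0,0,0]},{"xyz":[0,0,0],"angular":[0,0,0]},{"xyz":[0,0,0],"angular":[0,0,0]}]' 8.4 20
python3 -m handwheel '[{"xyz":[-0.2,0,0.5],"angular":[0,0,0]},{"xyz":[-0.7,0,1.3],"angular":[0,0,0]},{"xyz":[-1.2,0,2],"angular":[0,0,0]},{"xyz":[-1.4,0,2.4],"angular":[0,0,0]},{"xyz":[-0.5,0,2.4],"angular":[0,2,0]}]'
python3 -m handwheel '[{"xyz":[-0.5,0,2.5],"angular":[0,3,0]},{"xyz":[-0.5,-1.5,2.5],"angular":[0,3,0]},{"xyz":[-0.5,-2.5,2],"angular":[0,3,0]},{"xyz":[0,-3.2,1.5],"angular":[0,3,0]},{"xyz":[0,-3.2,1],"angular":[0,3,0]}]'
python3 -m handwheel '[{"xyz":[-0.5,-3.2,0.5],"angular":[0,2,0]},{"xyz":[-0.5,-3.2,0],"angular":[0,0,0]},{"xyz":[-0.5,-3.2,0],"angular":[0,0,0]},{"xyz":[0,-3.2,0],"angular":[0,0,0]},{"xyz":[0,-1,0],"angular":[0,0,0]}]'
python3 - <<'E'
from h import *; from bench import *; import cv2
for n in("scene","top"):
    im=get_image(n); cv2.imwrite(f"pics/{n}16.png",im["pixels"])
def z(f,x0,y0,x1,y1,k):
    a=cv2.warpAffine(cv2.imread(f),np.float32([[k,0,-k*x0],[0,k,-k*y0]]),((x1-x0)*k,(y1-y0)*k),flags=cv2.INTER_CUBIC)
    return cv2.convertScaleAbs(a,alpha=1.3)
cv2.imwrite("pics/z16.png",np.hstack([z("pics/scene16.png",212,137,262,205,8),z("pics/scene14.png",212,137,262,205,8)]))
cv2.imwrite("pics/z16t.png",np.hstack([z("pics/top16.png",183,190,242,240,6),z("pics/top14.png",183,190,242,240,6)]))
E
```

```text
time: 18.52
position: [0.5054, 0.1238, 0.0963]
tool_rot: [1.394, 0.834, -0.794]
ft_force: [-0.5, 0.3, -0.0]
grip_width: 0.891
time: 18.93
position: [0.4706, 0.1276, 0.1666]
tool_rot: [1.364, 0.879, -0.851]
ft_force: [-0.6, -1.8, -0.1]
grip_width: 0.964
time: 19.35
position: [0.4546, 0.0331, 0.2694]
tool_rot: [1.256, 1.104, -1.031]
ft_force: [1.9, 0.7, 1.0]
grip_width: 0.969
time: 19.77
position: [0.4412, -0.1144, 0.2823]
tool_rot: [1.248, 1.125, -1.05]
ft_force: [-0.3, -0.7, 0.0]
grip_width: 0.962
```

View pics/z16.png

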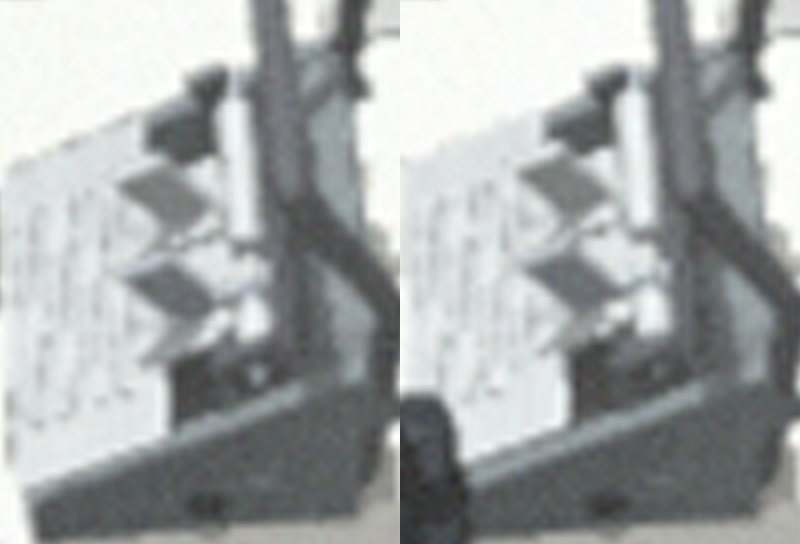

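View pics/z16t.png

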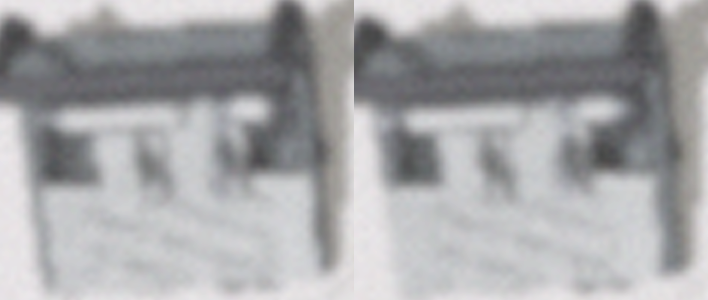

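```bash
python3 - <<'E'
from h import *; import cv2
def sep(f,x0,y0,x1,y1,dlo,dhi):
    g=cv2.cvtColor(cv2.imread(f),6); g=cv2.resize(g,None,fx=8,fy=8,interpolation=cv2.INTER_CUBIC)
    T=g[y0*8:y1*8,x0*8:x1*8]; S=g[(y0+dlo)*8:(y1+dhi)*8,(x0-3)*8:(x1+4)*8]
    r=cv2.matchTemplate(S,T,cv2.TM_CCOEFF_NORMED); _,v,_,l=cv2.minMaxLoc(r); return v,l[0]/8-3,l[1]/8+dlo
print("E ",sep("pics/scene0.png",249,247,264,258,8,20))
for k in(14,16): print(k,sep(f"pics/scene{k}.png",226,155,240,165,6,16))
def sept(f,x0,y0,x1,y1):
    g=cv2.cvtColor(cv2.imread(f),6); g=cv2.resize(g,None,fx=8,fy=8,interpolation=cv2.INTER_CUBIC)
    T=g[y0*8:y1*8,x0*8:x1*8]; S=g[(y0-3)*8:(y1+3)*8,(x0+8)*8:(x1+18)*8]
    r=cv2.matchTemplate(S,T,cv2.TM_CCOEFF_NORMED); _,v,_,l=cv2.minMaxLoc(r); return v,l[0]/8+8,l[1]/8-3
print("E",sept("pics/top0.png",296,192,305,205)); print(14,sept("pics/top14.png",202,211,212,224)); print(16,sept("pics/top16.png",203,211,213,224))
E
python3 - <<'E'
import cv2,numpy as np
def z(f,x0,y0,x1,y1,k):
    a=cv2.warpAffine(cv2.imread("pics/"+f),np.float32([[k,0,-k*x0],[0,k,-k*y0]]),((x1-x0)*k,(y1-y0)*k),flags=cv2.INTER_CUBIC)
    return cv2.convertScaleAbs(a,alpha=1.8)
cv2.imwrite("pics/eye.png",np.hstack([z("scene0.png",250,270,276,296,10),z("scene14.png",230,168,256,194,10),z("scene16.png",230,168,256,194,10)]))
E
```

```text
E  (0.7342430949211121, -0.75, 15.25)
14 (0.7741149067878723, 0.625, 11.5)
16 (0.6690978407859802, 0.25, 11.375)
E (0.6141766905784607, 13.25, 0.5)
14 (0.3788561224937439, 18.0, -2.25)
16 (0.6357029676437378, 12.125, -2.25)
```

View pics/eye.png

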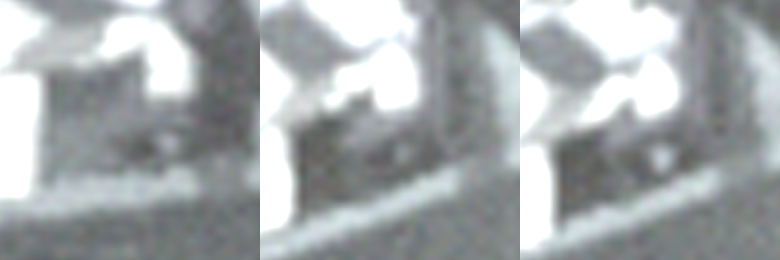

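Run:
```python
from h import *; import cv2
def sh(c,x0,y0,x1,y1,m=4):
    a,b=[cv2.resize(cv2.GaussianBlur(cv2.cvtColor(cv2.imread(f"pics/{c}{k}.png"),6),(0,0),.6),None,fx=8,fy=8,interpolation=cv2.INTER_CUBIC) for k in(14,16)]
    T=a[y0*8:y1*8,x0*8:x1*8];S=b[(y0-m)*8:(y1+m)*8,(x0-m)*8:(x1+m)*8]
    r=cv2.matchTemplate(S,T,cv2.TM_CCOEFF_NORMED);_,v,_,l=cv2.minMaxLoc(r);return round(v,2),l[0]/8-m,l[1]/8-m
print("scene fixed",sh("scene",226,155,240,165)," pin",sh("scene",226,167,239,182)," bail(static)",sh("scene",242,138,258,160)," barrelR",sh("scene",238,172,247,181,3))
print("top fixed",sh("top",202,211,211,224)," pin",sh("top",215,211,223,224)," jig static",sh("top",185,190,240,205)," panelR notch",sh("top",222,208,236,222))
```

```text
scene fixed (0.99, 0.125, 1.375)  pin (0.99, 0.0, 1.5)  bail(static) (1.0, 0.0, 0.0)  barrelR (0.93, 0.125, 1.125)
top fixed (0.98, 1.625, 0.125)  pin (0.97, 1.5, 0.0)  jig static (1.0, 0.0, 0.0)  panelR notch (0.97, 1.125, 0.125)
```

Run:
```python
from h import *
up=np.array([.866,0,.5]);no=np.array([-.5,0,.866])
P=lambda s,n,y:jig(L_,np.array([.038,y,.108])+up*s+no*n)
for o in(-.013,-.011):
  for nm,s,n,y in(("LR",-.114,-.004,-.075),("LL",-.114,-.004,.075),("barR",0,0,-.056),("tip",0,0,-.070),("fix tab tip",-.034,.042,.018),("pin tab tip",-.034,.042,-.026)):
    print(o,nm,proj("s",P(o+s,n,y-.001)).round(1),proj("t",P(o+s,n,y-.001)).round(1))
import cv2
def z(f,x0,y0,x1,y1,k):
    a=cv2.warpAffine(cv2.imread(f),np.float32([[k,0,-k*x0],[0,k,-k*y0]]),((x1-x0)*k,(y1-y0)*k),flags=cv2.INTER_CUBIC)
    for x in range(x0,x1,5): cv2.line(a,((x-x0)*k,0),((x-x0)*k,8 if x%10 else 16),(0,0,255),1)
    for y in range(y0,y1,5): cv2.line(a,(0,(y-y0)*k),(8 if y%10 else 16,(y-y0)*k),(0,0,255),1)
    return a
cv2.imwrite("pics/z17.png",np.hstack([z("pics/scene16.png",205,140,260,210,7),z("pics/top16.png",180,190,245,260,6)[:490,:] if 0 else cv2.resize(z("pics/top16.png",180,190,245,245,7),(415,490))]))
```

```text
-0.013 LR [213.1 199.7] [236.9 236.9]
-0.013 LL [212.  159.8] [192.6 238.9]
-0.013 barR [243.3 182.5] [229. 208.]
-0.013 tip [243.6 186.5] [233.2 207.8]
-0.013 fix tab tip [225.2 159.6] [206.2 224.5]
-0.013 pin tab tip [225.8 171.7] [219.9 223.9]
-0.011 LR [213.6 199.5] [236.9 236.4]
-0.011 LL [212.5 159.6] [192.6 238.4]
-0.011 barR [243.9 182.3] [228.9 207.5]
-0.011 tip [244.2 186.3] [233.2 207.3]
-0.011 fix tab tip [225.8 159.4] [206.2 224. ]
-0.011 pin tab tip [226.4 171.5] [219.9 223.3]
```

View pics/z17.png

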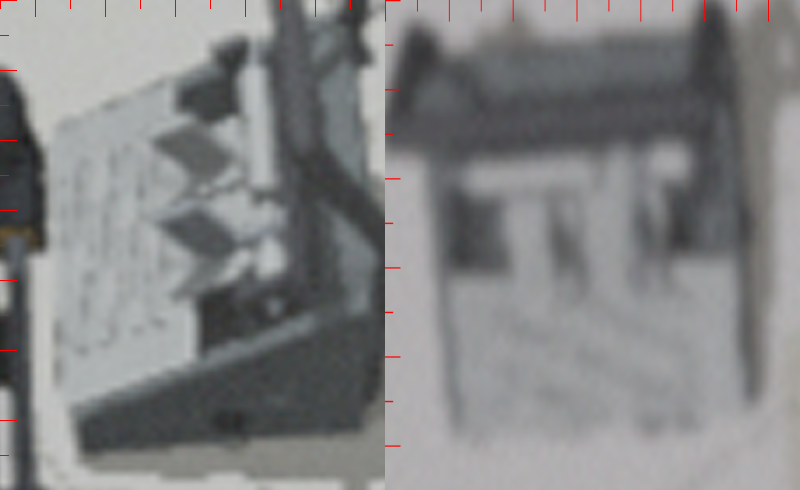

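Run:
```python
import cv2,numpy as np
def z(f,x0,y0,x1,y1,k):
    a=cv2.warpAffine(cv2.imread("pics/"+f),np.float32([[k,0,-k*x0],[0,k,-k*y0]]),((x1-x0)*k,(y1-y0)*k),flags=cv2.INTER_CUBIC)
    a=cv2.convertScaleAbs(a,alpha=1.4)
    for x in range(x0,x1,5): cv2.line(a,((x-x0)*k,0),((x-x0)*k,10),(0,0,255),1)
    for y in range(y0,y1,5): cv2.line(a,(0,(y-y0)*k),(10,(y-y0)*k),(0,0,255),1)
    return a
cv2.imwrite("pics/t1.png",np.vstack([z("top0.png",280,186,334,207,14),z("top16.png",190,204,244,225,14)]))
cv2.imwrite("pics/s1.png",np.hstack([z("scene0.png",245,240,275,290,10),z("scene16.png",222,148,252,198,10)]))
```

```text
(no output)
```

View pics/t1.png

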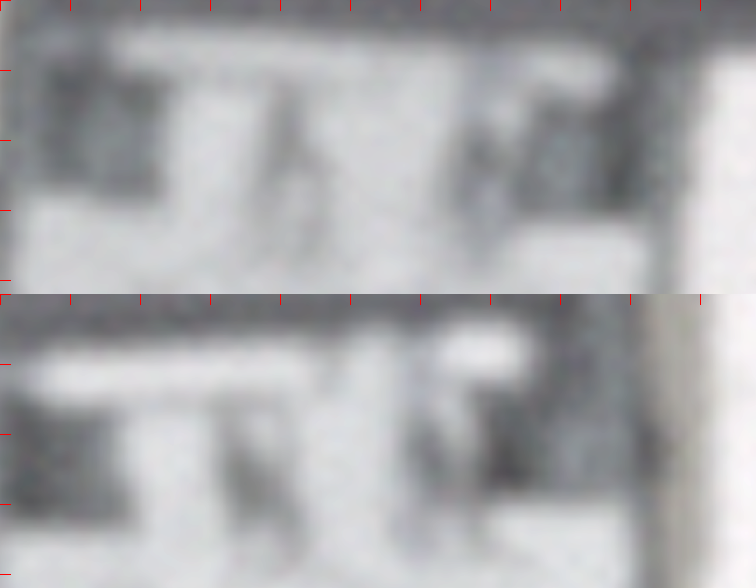

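View pics/s1.png

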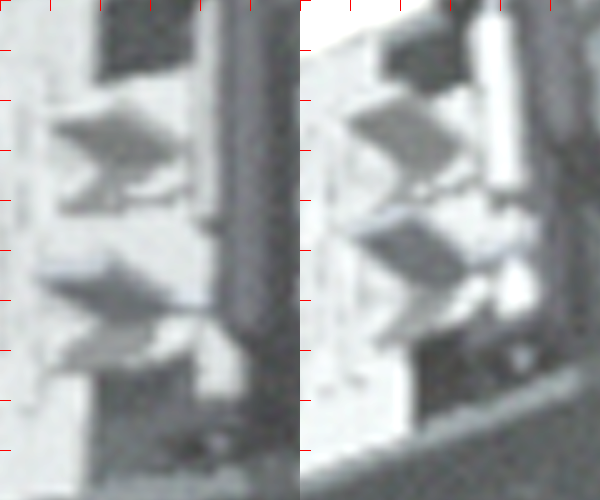

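Run:
```python
import cv2,numpy as np
def z(f,x0,y0,x1,y1,k):
    a=cv2.warpAffine(cv2.imread("pics/"+f),np.float32([[k,0,-k*x0],[0,k,-k*y0]]),((x1-x0)*k,(y1-y0)*k),flags=cv2.INTER_CUBIC)
    a=cv2.convertScaleAbs(a,alpha=1.0)
    for x in range(x0,x1,5):
        cv2.line(a,((x-x0)*k,0),((x-x0)*k,10),(0,0,255),1)
        if x%10==0: cv2.putText(a,str(x),((x-x0)*k+2,12),0,.4,(0,0,255))
    for y in range(y0,y1,5):
        cv2.line(a,(0,(y-y0)*k),(10,(y-y0)*k),(0,0,255),1)
        if y%10==0: cv2.putText(a,str(y),(0,(y-y0)*k-2),0,.4,(0,0,255))
    return a
cv2.imwrite("pics/p1.png",z("scene16.png",208,142,258,205,9)); cv2.imwrite("pics/p2.png",z("scene0.png",226,226,282,301,8))
```

```text
(no output)
```

View pics/p1.png

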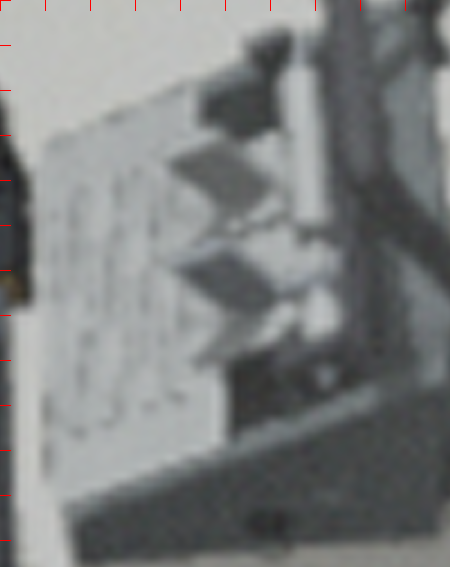

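View pics/p2.png

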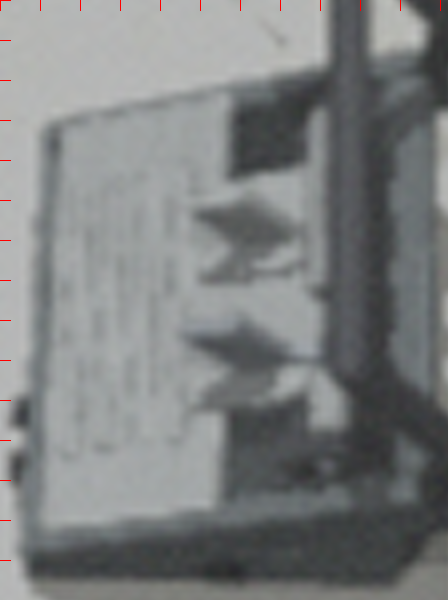

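```bash
python3 -m handwheel '[{"xyz":[0,2,0],"angular":[0,-2,0]},{"xyz":[0,3.2,0],"angular":[0.3,-3,0]},{"xyz":[-0.5,3.2,0],"angular":[0.3,-3,0]},{"xyz":[-1,3.2,0],"angular":[0.3,-3,0]},{"xyz":[-1,3.2,-0.5],"angular":[0.3,-3,0]}]' 8.7
python3 -m handwheel '[{"xyz":[-1,3.2,-0.5],"angular":[0.3,-3,0]},{"xyz":[-1,3,-0.8],"angular":[0,-3,0]},{"xyz":[-1,2,-1],"angular":[0,-2,0]},{"xyz":[-0.5,0.5,-1],"angular":[0,-1,0]},{"xyz":[0,0,0],"angular":[0,0,0]}]'
python3 - <<'E'
from h import *; from bench import *
rep2(get_state(),-.0125,.06,0)
E
```

```text
time: 20.28
position: [0.458, -0.0286, 0.2675]
tool_rot: [1.297, 1.074, -0.959]
ft_force: [-0.9, 0.9, 2.5]
grip_width: 0.993
time: 20.7
position: [0.4663, 0.0189, 0.2219]
tool_rot: [1.309, 1.024, -0.943]
ft_force: [-0.1, 1.0, -0.4]
grip_width: 0.999
guard s 4.1 n 126.8 y -104.2 mm F [-0.1  1.  -0.4] T [0.04 0.45 0.04] grip 86.9
shift cm [ 1.45 10.51 -7.08] turn deg [  0.11 -12.96  -0.69] 13.0
```

```bash
python3 -m handwheel '[{"xyz":[0.2,2,0],"angular":[0,-2.6,0]},{"xyz":[0.2,3,0],"angular":[0,-2.6,0]},{"xyz":[0.2,3,-0.5],"angular":[0,-2.6,-0.2]},{"xyz":[0.2,2,-1],"angular":[0,-2.6,-0.2]},{"xyz":[0,0.5,-1],"angular":[0,-2.6,-0.2]}]'
python3 - <<'E'
from h import *; from bench import *
rep2(get_state(),-.0125,.06,0)
E
```

```text
time: 21.12
position: [0.4987, 0.136, 0.1951]
tool_rot: [1.392, 0.848, -0.784]
ft_force: [-0.6, -0.5, 0.3]
grip_width: 1.002
guard s 25.3 n 88.9 y 11.2 mm F [-0.6 -0.5  0.3] T [-0.07  0.6  -0.05] grip 87.1
shift cm [-1.78 -1.2  -4.4 ] turn deg [-0.2  -0.23 -0.03] 0.3
```

```bash
python3 -m handwheel '[{"xyz":[-1,-0.6,-1],"angular":[0,0,0]},{"xyz":[-0.6,-0.6,-1.4],"angular":[0,0,0]},{"xyz":[-0.2,0,-1.4],"angular":[0,0,0]},{"xyz":[0.2,0,-0.8],"angular":[0,0,0]},{"xyz":[0,0,0],"angular":[0,0,0]}]'
python3 - <<'E'
from h import *; from bench import *
rep2(get_state(),-.0125,.01,-.002)
E
```

```text
time: 21.53
position: [0.4832, 0.1325, 0.1415]
tool_rot: [1.377, 0.866, -0.784]
ft_force: [-0.4, -0.3, -0.1]
grip_width: 0.997
guard s -15.1 n 50.0 y 8.7 mm F [-0.4 -0.3 -0.1] T [ 0.01  0.58 -0.04] grip 86.8
shift cm [ 2.27 -0.94 -3.37] turn deg [-0.   -1.01 -0.88] 1.3
```

```bash
python3 -m handwheel '[{"xyz":[0.5,-0.5,-0.6],"angular":[0,-0.5,-0.4]},{"xyz":[0.6,-0.4,-0.8],"angular":[0,-0.4,-0.4]},{"xyz":[0.6,0,-1],"angular":[0,0,0]},{"xyz":[0.5,0,-0.8],"angular":[0,0,0]},{"xyz":[0,0,0],"angular":[0,0,0]}]'
python3 - <<'E'
from h import *; from bench import *
rep2(get_state(),-.0125,.005,-.002)
E
```

```text
time: 21.95
position: [0.5092, 0.122, 0.1129]
tool_rot: [1.393, 0.842, -0.783]
ft_force: [-0.5, 0.2, -0.5]
grip_width: 1.003
guard s -7.1 n 12.8 y -3.3 mm F [-0.5  0.2 -0.5] T [-0.09  0.6  -0.04] grip 87.3
shift cm [-0.08  0.12 -0.94] turn deg [-0.1   0.08  0.12] 0.2
```

Now a light squeeze (3 N, below the spring's 6 N) to gauge the tab spacing.

```bash
python3 -m handwheel '[{"xyz":[-0.1,0,-0.4],"angular":[0,0,0]},{"xyz":[0,0,-0.3],"angular":[0,0,0]},{"xyz":[0,0,0],"angular":[0,0,0]},{"xyz":[0,0,0],"angular":[0,0,0]},{"xyz":[0,0,0],"angular":[0,0,0]}]' 4.2 3
python3 -m handwheel '[{"xyz":[0,0,0],"angular":[0,0,0]},{"xyz":[0,0,0],"angular":[0,0,0]},{"xyz":[0,0,0],"angular":[0,0,0]},{"xyz":[0,0,0],"angular":[0,0,0]},{"xyz":[0,0,0],"angular":[0,0,0]}]'
python3 - <<'E'
from h import *; from bench import *
rep2(get_state(),-.0125,.005,-.002)
E
```

```text
time: 22.37
position: [0.5093, 0.1219, 0.1074]
tool_rot: [1.395, 0.84, -0.782]
ft_force: [-0.0, 0.3, -0.2]
grip_width: 0.707
time: 22.78
position: [0.5093, 0.1222, 0.1081]
tool_rot: [1.395, 0.84, -0.781]
ft_force: [1.1, -0.3, -1.8]
grip_width: 0.574
guard s -9.4 n 8.6 y -3.1 mm F [ 1.1 -0.3 -1.8] T [-0.    0.5   0.05] grip 49.9
shift cm [-0.09  0.1  -0.46] turn deg [-0.14  0.22  0.14] 0.3
```

```bash
python3 -m handwheel '[{"xyz":[0,0,0],"angular":[0,0,0]},{"xyz":[0,0,0],"angular":[0,0,0]},{"xyz":[0,0,0],"angular":[0,0,0]},{"xyz":[0,0,0],"angular":[0,0,0]},{"xyz":[0,0,0],"angular":[0,0,0]}]' 8.6 20
python3 -m handwheel '[{"xyz":[-0.2,0,0.5],"angular":[0,0,0]},{"xyz":[-0.7,0,1.3],"angular":[0,0,0]},{"xyz":[-1.2,0,2],"angular":[0,0,0]},{"xyz":[-1.4,0,2.4],"angular":[0,0,0]},{"xyz":[-0.5,0,2.4],"angular":[0,2,0]}]'
python3 -m handwheel '[{"xyz":[-0.5,0,2.5],"angular":[0,3,0]},{"xyz":[-0.5,-1.5,2.5],"angular":[0,3,0]},{"xyz":[-0.5,-2.5,2],"angular":[0,3,0]},{"xyz":[0,-3.2,1.5],"angular":[0,3,0]},{"xyz":[0,-3.2,1],"angular":[0,3,0]}]'
python3 -m handwheel '[{"xyz":[-0.5,-3.2,0.5],"angular":[0,2,0]},{"xyz":[-0.5,-3.2,0],"angular":[0,0,0]},{"xyz":[-0.5,-3.2,0],"angular":[0,0,0]},{"xyz":[0,-1,0],"angular":[0,0,0]},{"xyz":[0,0,0],"angular":[0,0,0]}]'
python3 - <<'E'
from h import *; from bench import *; import cv2
for n in("scene","top"):
    im=get_image(n); cv2.imwrite(f"pics/{n}18.png",im["pixels"])
def z(f,x0,y0,x1,y1,k):
    a=cv2.warpAffine(cv2.imread(f),np.float32([[k,0,-k*x0],[0,k,-k*y0]]),((x1-x0)*k,(y1-y0)*k),flags=cv2.INTER_CUBIC)
    return cv2.convertScaleAbs(a,alpha=1.3)
cv2.imwrite("pics/z18.png",np.hstack([z("pics/scene18.png",212,137,262,205,8),cv2.resize(z("pics/top18.png",180,185,245,245,8),(400,544))]))
cv2.imwrite("pics/z18b.png",cv2.imread("pics/scene18.png"))
print(get_state()["qd"].round(3))
E
```

```text
time: 23.2
position: [0.5095, 0.1224, 0.1086]
tool_rot: [1.395, 0.839, -0.78]
ft_force: [0.3, -0.2, 0.2]
grip_width: 0.868
time: 23.62
position: [0.4794, 0.1268, 0.1791]
tool_rot: [1.367, 0.882, -0.837]
ft_force: [0.6, -0.4, -0.6]
grip_width: 0.986
time: 24.03
position: [0.4618, 0.0305, 0.2834]
tool_rot: [1.262, 1.105, -1.017]
ft_force: [0.9, -0.1, 0.3]
grip_width: 0.985
time: 24.45
position: [0.4486, -0.0874, 0.2966]
tool_rot: [1.258, 1.122, -1.041]
ft_force: [0.7, 0.9, 0.3]
grip_width: 0.988
[-0.018  0.005 -0.042  0.006 -0.015 -0.002 -0.006]
```

View pics/z18.png

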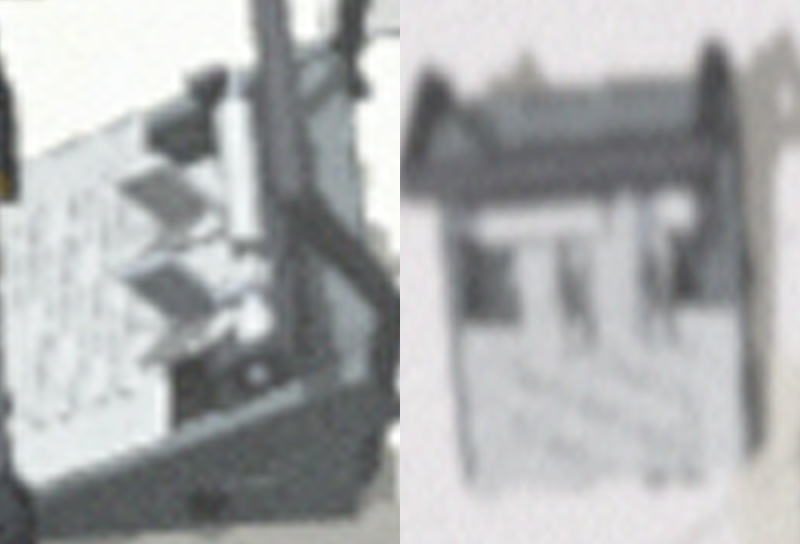

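View pics/z18b.png

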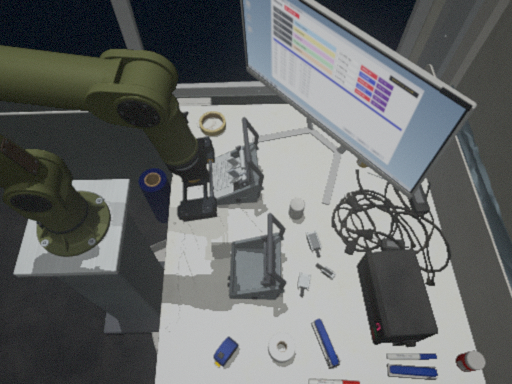

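```bash
python3 -c "
from bench import *
print(close_job()); print(get_state()['time'])"
```

```text
the job is handed in; nothing more can be done
None
the job is handed in; nothing more can be done
```

I moved the guard from the empty jig to the loaded jig and handed the job in at about 24.5 s. As far as my checks show, it is hung properly, but no verdict came back.

**Moving it:** I squeezed the tabs, slid the guard up and lifted it about 11 cm above its hung place. On the loaded jig I lowered it until it touched the rim, then slid it downslope until the hook stopped it. By my camera estimate the stop is about 13 mm down. That is just beyond the 12 mm you gave, so treat it as the strip being near the low end of its slots.

**Second grip:** After the first release I thought the pin had not entered its eye. I gripped the guard again, turned it about 1° until it sat against both hook and saddle, and let go. Comparing pictures afterwards, the pin had stuck out the same distance both times, so the first release may already have been good.

**Last checks:**
- **Pin travel:** a 3 N squeeze on the tabs, below the spring's 6 N, stopped at 49.9 mm, which means the pin is fully out. Some of my readings from the pictures had suggested it was up to 3 mm or more short; I trusted the squeeze.
- **Seating:** the last pictures show the stub in the hook, the pin tip past the eye, the guard closed over the jig and the arm clear. The pictures are coarse, and I did not tug the guard to test it.
- **Other items:** the jar, tape measure and masking tape look unmoved. The adapter is hidden under the guard, so I could not check it, but nothing should have touched it.

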